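# Cap the sample pots on a bench shaker and restart it at its lever-lock switch

## Robot

A 6-joint arm with a two-finger parallel gripper is mounted at the origin on the work surface. World frame = base frame: x ahead of the robot, y to its left, z up, the work surface at z = 0. Lengths are in m, angles in degrees, forces in N, time in s.
With the tool pointing down it reaches from about 0.3 to 0.75 m from the base axis. Payload 8.5 kg.
Tool frame: the origin (TCP) lies at the very end of the fingers, on their centre line; the grasp point (between the pads) lies 19 mm behind it; z points along the fingers, y is the line along which they close (so a half turn about z gives the same grasp; the last joint's range is limited). The gripper opens to 85 mm and grips with 20 to 120 N. Pads are 22 mm wide; open, the fingers measure 114 mm over their backs; the gripper's body (76 mm by 85 mm) begins 54 mm behind the grasp point. The pads swing forward as they close: fully open they stand 13 mm farther back than shut.
Start: joints at [-76.851, 21.807, 74.336, -0, 83.858, -12.336], TCP at [0.237, -0.496, 0.231] pointing down, gripper open.
Joint ranges: [-178.18, 178.18], [-50.72, 133.34], [12.68, 142.11], [-81.47, 261.47], [9.98, 163.14], [-165.26, 165.26]. Speed limits (degrees/s): [136.94, 136.94, 180, 180, 180, 180].

## Interface

Orientations are given as a 3x3 rotation matrix whose columns are the frame's x, y, z axes.
In Python, from rig import env, imaging gives the robot as it stands. The module is installed in compiled form; this text tells all that it offers.
- The arm moves only by the tool arm_command, never from a script. Its arguments are lists of equal length, an entry for each row: "turn": the turn, a rotation vector about the tool's x, y, z in units of 5 degrees (1.0 is 5 degrees), a list of three; "xyz": the shift along the tool's x, y, z in units of 50 mm (1.0 is 50 mm), a list of three; "claw": the finger opening in mm, from 0 to 85.4. A call has 1 to 12 rows; each row shifts and turns the commanded pose from where the row before left it, along the tool's axes as they then stand; what a row does not reach is not made up. A row lasts 1/10 s, in which the tool goes at most 50 mm and 8.59 degrees, less where a joint would pass 70% of its speed; a pose out of reach is approached as far as the arm can. A call is refused whole if a number of a shift passes 1 or a number of a turn 1, either way. A call with a gripper value outside its range is refused whole. The fingers move at their own pace and stop on an object; "squeeze" is the grip in N (left out, the last holds). Time passes only in rows, so rows that do not move let the fingers close. It gives the time, the measured TCP pose, the force, the opening and the grip force at its end, in the units of the state.
- env.observe(): the state, without advancing time (a new reading comes with each control period).
- imaging.get_image(name): name is "side" or "top" or "wrist"; returns (picture, depth): 400x640x3 uint8, blue, green, red; 400x640 float32, m along the optical axis (not along the pixel's ray), 0 where there is no reading.
- imaging.camera_info(name): a dict with "camera_matrix" (3x3 intrinsics, pixels), "rvec" (rotation vector, rad) and "tvec" (3), from world to camera coordinates, as OpenCV has them. Camera axes: x right, y down, z forward; pixel columns grow to the right and rows downward; lengths in m; the calibration is good to about 2 mm. A picture is of the moment at which its call begins: read the wrist's pose just before it. camera_info takes no time and is no camera call; for the wrist camera it gives the pose at the moment of the call.
- env.close_job(): hands the job in; it is judged then, once.
The state is a dict: "time_s": time; "q": joint angles; "qvel": joint speeds; "joint_efforts": joint torques, N m; "position": TCP position; "tool_rot": TCP orientation; "ft_force": force on the tool from outside, world axes, zero at the start; "wrist_torque": the same for the moment, N m; "grip_width": finger opening in m; "gripper_force": force on a finger pad.
Only numpy, scipy, OpenCV 4.12 (cv2) and the standard library are available. Lean on these libraries where they do the work, as an engineer would, in place of code of your own. Each camera call takes 0.05 s, during which the arm holds its last target. There are 200 camera calls.

## Task

The shaker's lever-lock switch is still on from the last batch: pull up its collar and flip the lever to off (leaning to the front) before you work over the tray. Fold both flaps of the carton right back and leave them so, put a cap on every open pot in the tray, and press each cap fully home with the capping tool, never with the fingers. When all are home, switch the shaker on again with the collar dropped back in its lock; leave the capping tool standing on its mat, the spare caps in the carton and everything else where it is.

Things in the scene. Friction and masses are not known exactly. Their poses are not given: they have to be found in the camera images.
- shaker: bench shaker, fixed: white housing 210 mm deep (x), 290 wide (y), top at 55 mm. Origin under its centre on the bench; x points from its front (robot side) to its back, y to its left. Left: tray, centre y = +50, 158 mm square, with 2 x 2 wells at x = +-38.5, y = 50 +- 38.5, floor at 60, walls to 90 mm; some wells may be empty. Right: grey console, top at 83 mm, with the lever-lock switch
- well1 (a point): centre of the floor of the front right well of the tray (z = 60 mm of the shaker), where a pot stands with up to 3.5 mm of play
- well2 (a point): centre of the floor of the front left well of the tray (z = 60 mm of the shaker), where a pot stands with up to 3.5 mm of play
- well3 (a point): centre of the floor of the back right well of the tray (z = 60 mm of the shaker), where a pot stands with up to 3.5 mm of play
- well4 (a point): centre of the floor of the back left well of the tray (z = 60 mm of the shaker), where a pot stands with up to 3.5 mm of play
- toggle (a joint): switch lever angle a, rad: +0.38 leaning to the back = ON, -0.38 to the front = OFF. Pivot at x = 0, y = -97.5, z = 85 mm of the shaker, about its y; the lever points along (sin a, 0, cos a). A cross pin in a steel gate locks it at either end until the collar is pulled up 10 mm or more along the lever; then it swings with 0.1 N m of friction. Let go midway, the pin rests on the gate, unlocked
- collar (a joint): lift of the locking collar along the lever, m: 0 = down (locked), 0.014 = fully up. Spring-loaded: about 3 N when down, 7 N when up; drops back by itself when let go at either end
- collar_grip (a point): centre of the round aluminium collar to grip: 34 mm diameter, 22 mm long along the lever, 61 mm from the pivot when down (this point rides up with the collar). Under it a 19 mm sleeve between the two cheeks of the gate (34 mm wide over all along y, 34 mm high above the pivot, 60 mm long); above it the lever ends in a 24 mm black knob, top 100 mm from the pivot
- carton: cardboard carton of caps, fixed, 168 mm square, 52 mm high, walls and floor 4 mm, open on top between two flaps. Origin under its centre on the bench; x to its back, y to its left
- flap_left (a joint): angle a of the carton's left flap, rad: 0 = shut (level), 1.57 = upright, 2.4 = folded right back (stop). Hinged on the left (+y) top edge, y = +84, z = 52 mm; 162 mm wide (x), 79 mm from hinge to free edge, 3 mm thick. Starts ajar, stays where left (under 1 N at the edge moves it). Free edge at y = 84 - 79 cos a, z = 52 + 79 sin a
- flap_right (a joint): angle of the right flap, the mirror of the left: hinged on the carton's right (-y) top edge at y = -84 mm, same sizes and meaning
- mat: black rubber mat of the capping tool, fixed, 130 x 120 x 3 mm; origin under its centre on the bench
- tool: capping tool, standing on its head on the mat: aluminium cup-shaped head 64 mm in diameter, 34 mm high; a recess 40 mm wide, 26 mm deep in its underside goes over a cap's hub and the rim presses the cap's top. Black upright handle 30 mm in diameter from 34 to 99 mm. Origin at the centre of the head's underside, z up along the handle. About 0.25 kg
- cap1: white snap cap (all four are alike), 66 mm in diameter: skirt of 58 mm bore and 12 mm depth, flat top at 17 mm, round grip hub 28 mm in diameter from 17 to 39 mm. Origin at the centre of the skirt's lower edge, z up. Starts upright on the carton's floor. 30 g
- cap2: a cap like cap1
- cap3: a cap like cap1
- cap4: a cap like cap1
- pot1: open white sample pot in a well of the tray: 66 mm in diameter, shoulder at 60, neck 54 mm in diameter up to 74, grey bead in the mouth up to 80 mm. Origin under its centre, z up. A cap set on it rests on the bead, its origin 68 mm above the pot's; about 12 N on its top pushes it down the last 6 mm and there it stays: home is 62 mm above the pot's origin. Absent in some starts
- pot2: a pot like pot1; absent in some starts
- pot3: a pot like pot1; absent in some starts
- pot4: a pot like pot1; absent in some starts
- wash_bottle: bystander: plastic bottle 68 mm in diameter, 170 mm tall; origin under its centre
- beaker: bystander: glass beaker 84 mm in diameter, 100 mm tall; origin under its centre
- glove_box: bystander: white box of gloves 90 x 200 x 80 mm; origin under its centre
Things that resemble listed ones, but are neither listed nor needed, are in the scene too. What is shaped like the tool but orange or red is not meant.

How it is judged:
By the outcome, as a careful person would: the job done as asked, in the order asked, and still so for the second after the job is handed in, with the robot touching nothing.
Of pot1, pot2, pot3, pot4 only 2 to 3 are there at a start; the rules pass over those that are not, and their reading is None.
At some moment in a run one of tool may be knocked a few centimetres aside while the robot is not near it.
It also fails if it takes over 210 s, if anything falls off the work surface, if the arm or the gripper's body presses on something with over 40 N, if the wrist force passes 120 N, or if a joint passes its speed limit or range.

## Working session

There is one attempt and no reset: what is moved stays moved. The work goes in short steps, Python scripts to look and compute and a tool call to move; the robot and the scene stay as the last step left them, time stands still between calls to the robot, and variables do not carry over. Pictures are saved under pics/ and viewed, at most 14 in all, crops included, and the job is handed in when it is done.

Besides the shell and the picture viewer there is one more tool, called after "Request:" as name(argument=value, ...), one argument or row to a line, values as JSON. arm_command: Moves the arm, as the interface text tells. Its arguments: {"type":"object","properties":{"turn":{"type":"array"},"xyz":{"type":"array"},"claw":{"type":"array"},"squeeze":{"type":"number"}},"required":["turn","xyz","claw"]}

```bash
mkdir -p pics; cat > h.py <<'E'
import numpy as np,cv2
from rig import env,imaging
def cap(name,tag):
    info=imaging.camera_info(name); im,d=imaging.get_image(name)
    np.savez(f'pics/{tag}.npz',im=im,d=d,K=info['camera_matrix'],r=np.array(info['rvec']),t=np.array(info['tvec']))
    cv2.imwrite(f'pics/{tag}.png',im); return im,d
def load(tag):
    z=np.load(f'pics/{tag}.npz'); return z
def cloud(tag):
    z=load(tag);R=cv2.Rodrigues(z['r'])[0];K=np.array(z['K']);d=z['d']
    v,u=np.mgrid[0:400,0:640]
    c=np.stack([(u-K[0,2])/K[0,0]*d,(v-K[1,2])/K[1,1]*d,d],-1)
    w=(c-z['t'].reshape(3))@R
    w[d==0]=np.nan
    return w
def px(tag,pts):
    w=cloud(tag)
    for u,v in pts: print((u,v),np.round(np.nanmedian(w[v-1:v+2,u-1:u+2].reshape(-1,3),0),4))
def proj(tag,P):
    z=load(tag);return cv2.projectPoints(np.array(P,float).reshape(-1,3),z['r'],z['t'],np.array(z['K']),None)[0].reshape(-1,2)
def onplane(tag,u,v,zz):
    z=load(tag);R=cv2.Rodrigues(z['r'])[0];K=np.array(z['K'])
    c=-R.T@z['t'].reshape(3);ray=R.T@np.linalg.inv(K)@np.array([u,v,1.]);return c+ray*(zz-c[2])/ray[2]
def st():
    s=env.observe();print(s['time_s'],np.round(s['position'],4),'f',np.round(s['ft_force'],1),'w',s['grip_width'],s['gripper_force']);print(np.round(s['tool_rot'],3).tolist(),np.round(s['q'],1));return s
E
python3 -c "
from h import *
st();cap('top','top1');cap('side','side1')
print(np.load('pics/top1.npz')['K'])"
```

```text
0.0 [ 0.2366 -0.4962  0.2307] f [ 0.1 -0.  -0.3] w 0.08557203297368851 0.0
[[0.903, 0.43, -0.0], [0.43, -0.903, 0.001], [0.0, -0.001, -1.0]] [-76.9  21.8  74.4  -0.   83.9 -12.3]
[[437.78319687   0.         321.64416018]
 [  0.         437.78319687 210.79953209]
 [  0.           0.           1.        ]]
```

View pics/top1.png

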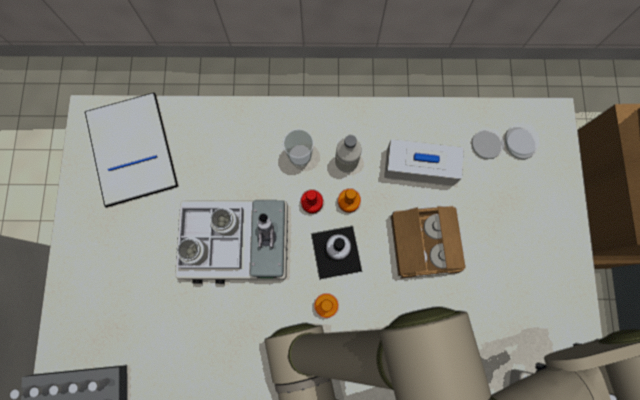

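View pics/side1.png

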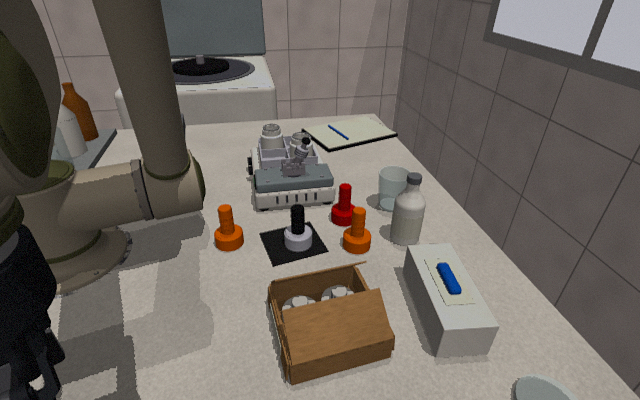

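Top view: shaker at about (232,240) with pots front left (190,250) and back right (222,220), the lever at (265,232), the tool on its mat at (338,246), the carton at (428,242), and lookalikes in orange and red. In the side view the lever is at (297,150).

```bash
python3 - <<'E'
from h import *
im=cv2.imread('pics/top1.png')
a=cv2.resize(im[190:290,165:300],None,fx=4,fy=4,interpolation=2)
b=cv2.resize(im[190:290,300:475],None,fx=4,fy=4,interpolation=2)[:, :700]
cv2.imwrite('pics/c1.png',np.vstack([a[:, :540]]));cv2.imwrite('pics/c2.png',b)
print('base px',proj('top1',[[0,0,0],[.5,0,0],[.5,.3,0]]))
px('top1',[(185,205),(282,205),(181,276),(284,276),(253,205),(252,273),(395,212),(456,210),(402,277),(463,270),(338,241),(262,220)])
w=cloud('top1')
# console top plane: z 0.083
for lo,hi,n in[(.079,.087,'console'),(.05,.058,'house')]:
    m=(w[...,2]>lo)&(w[...,2]<hi); m[:, :170]=0;m[:,300:]=0;m[:195]=0;m[290:]=0
    p=w[m][:,:2].astype(np.float32);print(n,len(p),cv2.minAreaRect(p))
m=np.zeros((400,640),np.uint8);m[225:285,305:370]=(im[225:285,305:370].max(-1)<45)
v,u=np.nonzero(m);print('mat px',cv2.minAreaRect(np.stack([u,v],1).astype(np.float32)))
E
```

```text
base px [[320.06939029 441.4678494 ]
 [320.98421322 245.04071183]
 [212.4340583  244.5291169 ]]
(185, 205) [0.6001 0.364  0.0561]
(282, 205) [0.5955 0.1031 0.0798]
(181, 276) [0.4106 0.3646 0.0513]
(284, 276) [0.4119 0.0963 0.0494]
(253, 205) [0.5948 0.1792 0.0798]
(252, 273) [0.4173 0.1753 0.0822]
(395, 212) [ 0.5821 -0.1973  0.0574]
(456, 210) [ 0.5918 -0.3616  0.0552]
(402, 277) [ 0.4123 -0.2175  0.0214]
(463, 270) [ 0.4306 -0.3888 -0.0009]
(338, 241) [ 0.4977 -0.0431  0.1005]
(262, 220) [0.5367 0.1411 0.1764]
console 2326 ((0.5099875926971436, 0.23309025168418884), (0.2696165442466736, 0.1988242119550705), 89.71611022949219)
house 2200 ((0.5065739154815674, 0.2373913675546646), (0.21661604940891266, 0.28860074281692505), 0.2407393455505371)
mat px ((336.06414794921875, 252.1754608154297), (44.72068405151367, 41.5877799987793), 79.3803482055664)
```

View pics/c1.png

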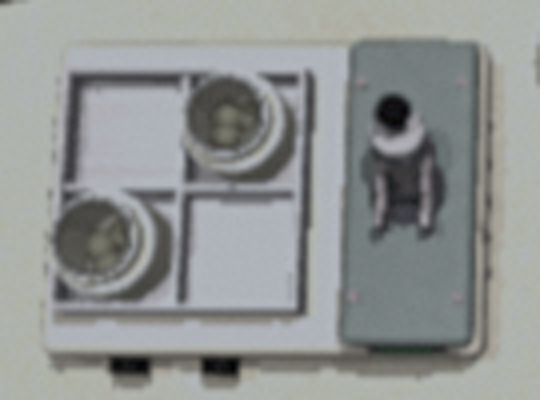

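View pics/c2.png

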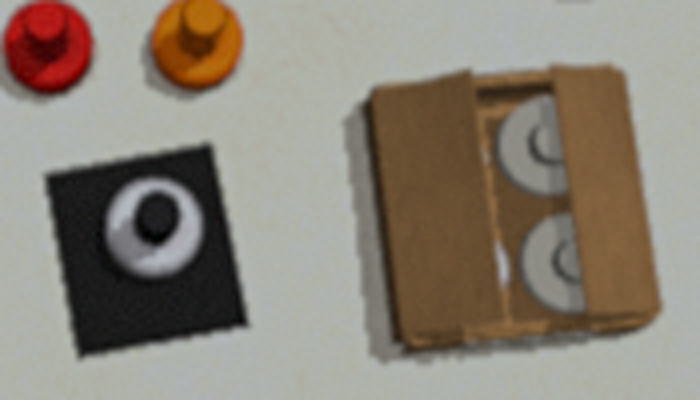

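Crop c1: pots in wells 2 (front left) and 3 (back right); the lever leans back, with its knob at (392,110) in the crop. Crop c2: tool head at (153,228). The carton's corners are at (370,85), (400,345), (660,312) and (622,70), and caps show between its flaps.

```bash
cat >> h.py <<'E'
def rectfit(P,local):
    P=np.array(P)[:,:2];L=np.array(local,float);pc,lc=P.mean(0),L.mean(0)
    H=(L-lc).T@(P-pc);a=np.arctan2(H[0,1]-H[1,0],H[0,0]+H[1,1]);c,s=np.cos(a),np.sin(a);R=np.array([[c,-s],[s,c]])
    o=pc-R@lc;print('origin',np.round(o,4),'yaw',round(np.degrees(a),2),'res',np.round((L@R.T+o-P)*1000,1).tolist());return o,a
E
python3 - <<'E'
from h import *
T=lambda c,off,z:[onplane('top1',off[0]+u/4,off[1]+v/4,z) for u,v in c]
o,a=rectfit(T([(370,85),(400,345),(660,312),(622,70)],(299.6,189.6),.052),[(.084,.084),(-.084,.084),(-.084,-.084),(.084,-.084)])
# tray top outer corners
rectfit(T([(70,73),(55,312),(305,313),(312,73)],(164.6,189.6),.09),[(.079,.129),(-.079,.129),(-.079,-.029),(.079,-.029)])
rectfit(T([(47,172),(80,357),(248,325),(210,147)],(299.6,189.6),.003),[(.065,.06),(-.065,.06),(-.065,-.06),(.065,-.06)])
print('tool head',T([(153,228)],(299.6,189.6),.034))
w=cloud('top1')
# lever knob/collar points
s=w[200:250,255:285].reshape(-1,3);
k=s[s[:,2]>.165];print('knob',len(k),np.round(k.mean(0),4),k[:,2].max())
k=s[(s[:,2]>.135)&(s[:,2]<.165)];print('collar',len(k),np.round(k.mean(0),4),k.min(0),k.max(0))
ws=cloud('side1').reshape(-1,3)
k=ws[(ws[:,2]>.13)&(ws[:,2]<.165)&(abs(ws[:,0]-.53)<.05)&(abs(ws[:,1]-.14)<.04)];print('sidecollar',len(k),k.min(0),k.max(0),np.median(k,0))
# flaps heights
R=np.array([[np.cos(a),-np.sin(a)],[np.sin(a),np.cos(a)]])
s=w[195:290,380:480].reshape(-1,3);s=s[~np.isnan(s[:,0])];l=(s[:,:2]-o)@R
for y in np.arange(-.09,.1,.015):
    m=(abs(l[:,1]-y)<.006)&(abs(l[:,0])<.07);print(round(y,3),m.sum(),np.round(np.percentile(s[m,2],[10,50,90]),3) if m.sum() else '')
print('wrist cam',imaging.camera_info('wrist'))
E
```

```text
origin [ 0.5085 -0.2835] yaw 5.37 res [[-2.5, -1.2], [3.5, -2.2], [-3.0, 1.6], [2.1, 1.8]]
origin [0.5073 0.2324] yaw 0.37 res [[1.4, 0.1], [-2.0, 0.3], [-1.1, 0.3], [1.7, -0.6]]
origin [ 0.4808 -0.0418] yaw 10.52 res [[-0.4, 2.2], [-1.4, 2.0], [-1.6, -1.6], [3.4, -2.6]]
tool head [array([ 0.49166484, -0.0452739 ,  0.034     ])]
knob 65 [0.544  0.1398 0.1768] 0.1833845060895148
collar 147 [0.5287 0.1391 0.1505] [0.51556515 0.12355307 0.13599185] [0.54748694 0.15741028 0.16024093]
sidecollar 162 [0.51662321 0.12117628 0.13057855] [0.5537449  0.15358762 0.16496163] [0.53477558 0.12987735 0.1483824 ]
-0.09 44 [0.052 0.055 0.057]
-0.075 176 [0.059 0.063 0.067]
-0.06 189 [0.07  0.075 0.08 ]
-0.045 279 [0.017 0.084 0.09 ]
-0.03 466 [0.017 0.042 0.101]
-0.015 263 [0.002 0.017 0.022]
0.0 172 [0.001 0.004 0.016]
0.015 0 
0.03 163 [0.106 0.109 0.113]
0.045 318 [0.091 0.097 0.103]
0.06 306 [0.074 0.08  0.086]
0.075 291 [0.059 0.064 0.07 ]
0.09 241 [-0.003 -0.001  0.049]
wrist cam {'camera_matrix': array([[319.04242182,   0.        , 320.07936859],
       [  0.        , 319.04242182, 206.13606202],
       [  0.        ,   0.        ,   1.        ]]), 'rvec': array([-2.44396649,  1.54220077,  0.22495776]), 'tvec': array([-0.5490226 , -0.03580082,  0.37894164])}
```

Request:
arm_command(
  turn=[
    [0,0,0.85],
    [0,0,0.85],
    [0,0,0.85],
    [0,0,0.85],
    [0,0,0.85],
    [0,0,0.85],
    [0,0,0],
    [0,0,0],
    [0,0,0],
    [0,0,0],
    [0,0,0],
    [0,0,0],
  ],
  xyz=[
    [0,0,-0.2],
    [0,0,-0.2],
    [0,0,-0.2],
    [0,0,-0.2],
    [0,0,-0.2],
    [0,0,-0.2],
    [0.4,-0.9,0],
    [0.4,-0.9,0],
    [0.4,-0.9,0],
    [0.4,-0.9,0],
    [0.4,-0.9,0],
    [0.4,-0.9,0],
  ],
  claw=[85,85,85,85,85,85,85,85,85,85,85,85],
  squeeze=40,
)

```text
time_s: 1.3
position: [0.3569, -0.2245, 0.2912]
tool_rot: [[1.0, -0.001, -0.0], [-0.001, -1.0, 0.0], [-0.0, -0.0, -1.0]]
ft_force: [1.3, 0.1, 0.3]
grip_width: 0.0851
gripper_force: 0.0
```

Request:
arm_command(
  turn=[
    [0,0,0],
    [0,0,0],
    [0,0,0],
    [0,0,0],
    [0,0,0],
    [0,0,0],
    [0,0,0],
    [0,0,0],
    [0,0,0],
    [0,0,0],
  ],
  xyz=[
    [0.3,-0.9,0],
    [0.3,-0.9,0],
    [0.3,-0.9,0],
    [0.3,-0.9,0],
    [0.3,-0.9,0],
    [0.3,-0.9,0],
    [0.3,-0.9,0],
    [0.3,-0.9,0],
    [0,0,0],
    [0,0,0],
  ],
  claw=[85,85,85,85,85,85,85,85,85,85],
)

```text
time_s: 2.3
position: [0.4766, 0.1341, 0.2908]
tool_rot: [[1.0, 0.002, -0.001], [0.002, -1.0, -0.0], [-0.001, 0.0, -1.0]]
ft_force: [-0.0, 0.3, -0.3]
grip_width: 0.0848
gripper_force: 0.0
```

```bash
cat >> h.py <<'E'
from scipy.spatial.transform import Rotation as Ro
def plan(p,R=None):
    s=st();C=np.array(s['tool_rot'])
    if R is not None: print('turn units',np.round(Ro.from_matrix(C.T@R).as_rotvec(degrees=True)/5,2)); 
    print('shift units now-axes',np.round(C.T@(np.array(p)-s['position'])*20,2))
    if R is not None: print('shift units new-axes',np.round(R.T@(np.array(p)-s['position'])*20,2))
def Rt(a,yaw=0):  # lean a: tool z=-(sin a,0,cos a), y=-Y
    return Ro.from_euler('z',yaw,degrees=True).as_matrix()@np.array([[np.cos(a),0,-np.sin(a)],[0,-1,0],[-np.sin(a),0,-np.cos(a)]])
E
python3 - <<'E'
from h import *
s=st();cap('wrist','w1')
z=load('w1');R=cv2.Rodrigues(z['r'])[0];c=-R.T@z['t'].reshape(3);print('cam',c,'z',R[2],'in tool',np.array(s['tool_rot']).T@(c-s['position']))
E
```

```text
2.3 [0.4766 0.1341 0.2908] f [-0.   0.3 -0.3] w 0.08478446041591665 0.0
[[1.0, 0.002, -0.001], [0.002, -1.0, -0.0], [-0.001, 0.0, -1.0]] [ 2.  14.1 75.9 -0.  90.1 91.9]
cam [0.54984838 0.13515798 0.43283925] z [-2.85664205e-01 -7.94894573e-04 -9.58329448e-01] in tool [ 0.07307166 -0.00083716 -0.14216705]
```

View pics/w1.png

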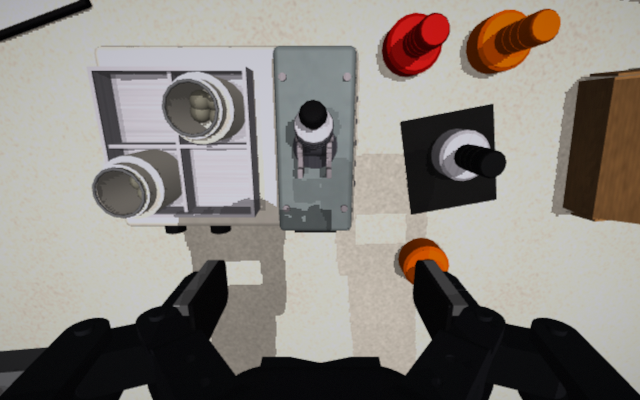

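Wrist view: knob at (313,114), collar at (314,128), pot rims at about (195,108) and (126,190), and the tool at (470,157).

```bash
python3 - <<'E'
from h import *
w=cloud('w1');
s=w[90:190,290:345].reshape(-1,3)
for lo,hi in[(.165,.19),(.14,.16),(.13,.14),(.1,.118)]:
    k=s[(s[:,2]>lo)&(s[:,2]<hi)];print(lo,len(k),np.round(k.mean(0),4),np.round(np.percentile(k,2,0),4),np.round(np.percentile(k,98,0),4))
for n,(u,v) in dict(p3=(195,108),p2=(126,190)).items(): print(n,onplane('w1',u,v,.135))
m=(w[...,2]>.079)&(w[...,2]<.087);m[:,:268]=0;m[:,365:]=0;m[240:]=0
print('console',cv2.minAreaRect(w[m][:,:2].astype(np.float32)))
for tag in('w1','top1'):
  w=cloud(tag);p=w.reshape(-1,3);
  for nm,c in(('p2',(.468,.3255)),('p3',(.545,.2485))):
    k=p[(p[:,2]>.1335)&(p[:,2]<.146)&(np.hypot(p[:,0]-c[0],p[:,1]-c[1])<.045)]
    if len(k)<10: continue
    r=cv2.minEnclosingCircle(k[:,:2].astype(np.float32));print(tag,nm,len(k),r)
P=np.array([.508,.139,.085]);d=np.array([.371,0,.929])
print(P+.13*d);plan(P+.13*d,Rt(.38)); plan(P+.045*d,Rt(.38))
E
```

```text
0.165 646 [0.5473 0.1406 0.1771] [0.5378 0.1305 0.1723] [0.5572 0.1507 0.1807]
0.14 846 [0.5314 0.1402 0.1523] [0.5188 0.1248 0.1417] [0.5458 0.1565 0.1572]
0.13 8 [0.5257 0.1396 0.1391] [0.5213 0.1243 0.1384] [0.529  0.1565 0.1398]
0.1 335 [0.5054 0.1413 0.1129] [0.4854 0.1231 0.1029] [0.5246 0.1576 0.1179]
p3 [0.55222798 0.24668619 0.135     ]
p2 [0.47687889 0.32116318 0.135     ]
console ((0.5138079524040222, 0.140411838889122), (0.19750583171844482, 0.08381155878305435), 0.21227902173995972)
w1 p2 712 ((0.4748360514640808, 0.3256756663322449), 0.02701745368540287)
w1 p3 830 ((0.5518823862075806, 0.24917525053024292), 0.0271428395062685)
top1 p2 96 ((0.4720838665962219, 0.325798898935318), 0.026995336636900902)
top1 p3 96 ((0.5494089722633362, 0.24915161728858948), 0.026751186698675156)
[0.55623 0.139   0.20577]
2.35 [0.4766 0.1332 0.291 ] f [-0.1  0.6  0.3] w 0.08487917606497626 0.0
[[1.0, 0.0, -0.001], [0.0, -1.0, -0.0], [-0.001, 0.0, -1.0]] [ 1.9 14.  75.9 -0.  90.1 91.9]
turn units [ 0.   -4.34  0.  ]
shift units now-axes [ 1.59 -0.12  1.7 ]
shift units new-axes [ 2.11 -0.12  0.99]
2.35 [0.4766 0.1332 0.291 ] f [-0.1  0.6  0.3] w 0.08487917606497626 0.0
[[1.0, 0.0, -0.001], [0.0, -1.0, -0.0], [-0.001, 0.0, -1.0]] [ 1.9 14.  75.9 -0.  90.1 91.9]
turn units [ 0.   -4.34  0.  ]
shift units now-axes [ 0.97 -0.12  3.28]
shift units new-axes [ 2.11 -0.12  2.69]
```

Request:
arm_command(
  turn=[
    [0,-0.87,0],
    [0,-0.87,0],
    [0,-0.87,0],
    [0,-0.87,0],
    [0,-0.87,0],
    [0,0,0],
    [0,0,0],
    [0,0,0],
    [0,0,0],
    [0,0,0],
  ],
  xyz=[
    [0,0,0],
    [0,0,0],
    [0,0,0],
    [0,0,0],
    [0,0,0],
    [0.5,-0.03,0],
    [0.5,-0.04,0],
    [0.5,-0.04,0],
    [0.65,-0.03,0],
    [0,0,0],
  ],
  claw=[85,85,85,85,85,85,85,85,85,85],
)

```text
time_s: 3.35
position: [0.5784, 0.1383, 0.2485]
tool_rot: [[0.927, -0.003, -0.374], [-0.003, -1.0, 0.001], [-0.374, 0.0, -0.927]]
ft_force: [-0.3, 1.0, -0.6]
grip_width: 0.0852
gripper_force: 0.0
```

```bash
python3 - <<'E'
from h import *
P=np.array([.510,.140,.085]);d=np.array([.371,0,.929])
plan(P+.045*d,Rt(.38))
E
```

```text
3.35 [0.5784 0.1383 0.2485] f [-0.3  1.  -0.6] w 0.08520543174853955 0.0
[[0.927, -0.003, -0.374], [-0.003, -1.0, 0.001], [-0.374, 0.0, -0.927]] [  1.7  36.6  48.6   0.8 116.7  92.2]
turn units [-0.01  0.04 -0.04]
shift units now-axes [-0.05 -0.03  2.64]
shift units new-axes [-0.06 -0.03  2.64]
```

Request:
arm_command(
  turn=[
    [0,0,0],
    [0,0,0],
    [0,0,0],
    [0,0,0],
    [0,0,0],
    [0,0,0],
    [0,0,0],
    [0,0,0],
    [0,0,0],
    [0,0,0],
    [0,0,0],
    [0,0,0],
  ],
  xyz=[
    [-0.05,-0.03,0.5],
    [0,0,0.5],
    [0,0,0.5],
    [0,0,0.5],
    [0,0,0.4],
    [0,0,0.24],
    [0,0,0],
    [0,0,0],
    [0,0,0],
    [0,0,0],
    [0,0,0],
    [0,0,0],
  ],
  claw=[85,85,85,85,85,85,30,30,30,30,30,30],
  squeeze=50,
)

```text
time_s: 4.55
position: [0.5263, 0.1406, 0.1311]
tool_rot: [[0.93, -0.001, -0.368], [-0.002, -1.0, -0.002], [-0.368, 0.002, -0.93]]
ft_force: [0.3, -6.1, 6.0]
grip_width: 0.0322
gripper_force: 49.6
```

```bash
python3 - <<'E'
from h import *
st();cap('wrist','w2');cap('side','s2')
E
```

```text
4.55 [0.5263 0.1406 0.1311] f [ 0.3 -6.1  6. ] w 0.03218305629294473 49.64653193950653
[[0.93, -0.001, -0.368], [-0.002, -1.0, -0.002], [-0.368, 0.002, -0.93]] [ 2.2 36.  69.6  0.7 95.9 92.2]
```

View pics/w2.png

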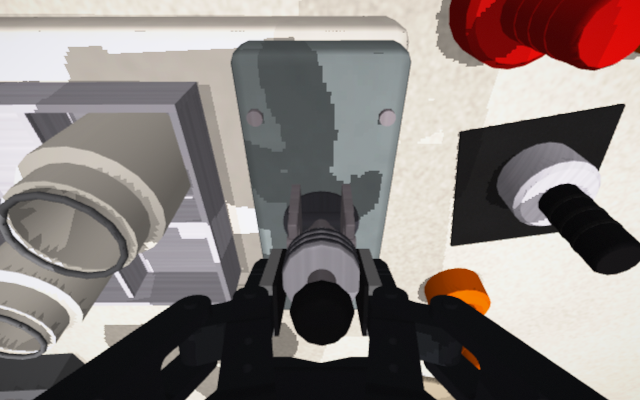

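Request:
arm_command(
  turn=[
    [0,0,0],
    [0,0,0],
    [0,0,0],
    [0,0,0],
    [0,0,0],
  ],
  xyz=[
    [0,0,-0.1],
    [0,0,-0.1],
    [0,0,-0.06],
    [0,0,0],
    [0,0,0],
  ],
  claw=[30,30,30,30,30],
)

```text
time_s: 5.15
position: [0.5302, 0.1407, 0.1414]
tool_rot: [[0.928, -0.001, -0.372], [-0.002, -1.0, -0.002], [-0.372, 0.002, -0.928]]
ft_force: [-0.9, -6.6, -6.6]
grip_width: 0.0323
gripper_force: 50.1
```

Request:
arm_command(
  turn=[
    [0,0,0],
    [0,0.87,0],
    [0,0.87,0],
    [0,0.87,0],
    [0,0.87,0],
    [0,0.87,0],
    [0,0,0],
  ],
  xyz=[
    [0,0,-0.05],
    [-0.094,0,0],
    [-0.094,0,0],
    [-0.094,0,0],
    [-0.094,0,0],
    [-0.094,0,0],
    [0,0,0],
  ],
  claw=[30,30,30,30,30,30,30],
)

```text
time_s: 5.85
position: [0.506, 0.1406, 0.1473]
tool_rot: [[1.0, -0.0, -0.003], [-0.0, -1.0, -0.003], [-0.003, 0.003, -1.0]]
ft_force: [4.8, -6.2, -24.5]
grip_width: 0.032
gripper_force: 53.1
```

Request:
arm_command(
  turn=[
    [0,0,0],
    [0,0.87,0],
    [0,0.87,0],
    [0,0.87,0],
    [0,0.87,0],
    [0,0.87,0],
    [0,0,0],
  ],
  xyz=[
    [0,0,0.03],
    [-0.092,0,0],
    [-0.092,0,0],
    [-0.092,0,0],
    [-0.092,0,0],
    [-0.092,0,0],
    [0,0,0],
  ],
  claw=[30,30,30,30,30,30,30],
)

```text
time_s: 6.55
position: [0.4851, 0.1406, 0.1414]
tool_rot: [[0.93, -0.001, 0.368], [-0.0, -1.0, -0.002], [0.368, 0.002, -0.93]]
ft_force: [21.9, -7.0, -39.6]
grip_width: 0.0323
gripper_force: 56.1
```

Request:
arm_command(
  turn=[
    [0,0,0],
    [0,0,0],
    [0,0,0],
    [0,0,0],
    [0,0,0],
    [0,0,0],
    [0,0,0],
    [0,0,0],
    [0,0,0],
  ],
  xyz=[
    [0,0,0.1],
    [0,0,0.1],
    [0,0,0.06],
    [0,0,0],
    [0,0,0],
    [0,0,0],
    [0,0,0],
    [0,0,0],
    [0,0,0],
  ],
  claw=[30,30,30,30,85,85,85,85,85],
)

```text
time_s: 7.45
position: [0.4907, 0.1421, 0.1327]
tool_rot: [[0.929, -0.0, 0.371], [-0.0, -1.0, 0.0], [0.371, -0.0, -0.929]]
ft_force: [-0.4, 0.0, 0.1]
grip_width: 0.0851
gripper_force: 0.0
```

Request:
arm_command(
  turn=[
    [0,0,0],
    [0,0,0],
    [0,0,0],
    [0,0,0],
    [0,0,0],
    [0,0,0],
    [0,-0.87,0],
    [0,-0.87,0],
    [0,-0.87,0],
    [0,-0.87,0],
    [0,-0.87,0],
  ],
  xyz=[
    [0,0,-0.3],
    [0,0,-0.5],
    [0,0,-0.5],
    [0,0,-0.6],
    [0,0,-0.6],
    [0,0,0],
    [0,0,0],
    [0,0,0],
    [0,0,0],
    [0,0,0],
    [0,0,0],
  ],
  claw=[85,85,85,85,85,85,85,85,85,85,85],
)

```text
time_s: 8.55
position: [0.4443, 0.142, 0.2479]
tool_rot: [[1.0, -0.0, -0.004], [-0.0, -1.0, 0.0], [-0.004, -0.0, -1.0]]
ft_force: [-0.4, -0.2, 0.7]
grip_width: 0.0848
gripper_force: 0.0
```

```bash
python3 - <<'E'
from h import *
st();cap('wrist','w3')
w=cloud('w3');p=w.reshape(-1,3);p=p[~np.isnan(p[:,0])]
s=p[(abs(p[:,1]-.14)<.018)&(abs(p[:,0]-.5)<.07)&(p[:,2]<.2)]
for lo,hi in[(.165,.19),(.14,.16),(.13,.14)]:
    k=s[(s[:,2]>lo)&(s[:,2]<hi)];print(lo,len(k),np.round(np.percentile(k,[2,50,98],0),4).tolist() if len(k) else '')
E
```

```text
8.55 [0.4443 0.142  0.2479] f [-0.4 -0.2  0.7] w 0.08482689432273863 0.0
[[1.0, -0.0, -0.004], [-0.0, -1.0, 0.0], [-0.004, -0.0, -1.0]] [ 3.1 12.7 84.9  0.  82.6 93.1]
0.165 804 [[0.4701, 0.1306, 0.1724], [0.4809, 0.1409, 0.1773], [0.4896, 0.1504, 0.1807]]
0.14 1366 [[0.4812, 0.1251, 0.1414], [0.4959, 0.1407, 0.1531], [0.5081, 0.1563, 0.1579]]
0.13 28 [[0.4961, 0.1243, 0.1361], [0.5016, 0.1471, 0.1392], [0.5093, 0.1577, 0.1399]]
```

View pics/w3.png

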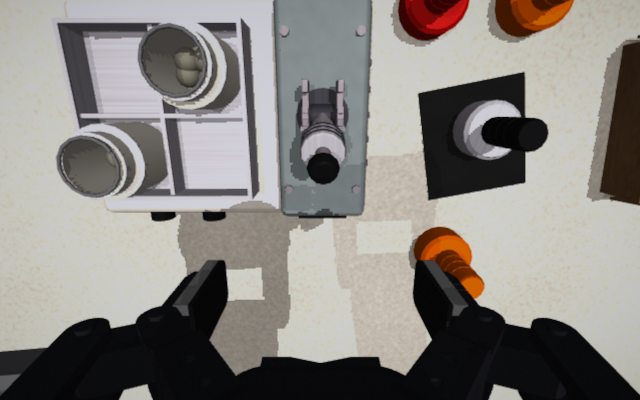

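The lever now leans to the front, the collar is down, and both pots are undisturbed. The flaps are next.

Request:
arm_command(
  turn=[
    [0,0,-0.95],
    [0,0,-0.95],
    [0,0,-0.95],
    [0,0,-0.95],
    [0,0,-0.95],
    [0,0,-0.95],
    [0,0,-0.95],
    [0,0,-0.95],
    [0,0,-0.95],
    [0,0,-0.95],
    [0,0,-0.95],
    [0,0,-0.95],
  ],
  xyz=[
    [0,0,0],
    [0,0,0],
    [0,0,0],
    [0,0,0],
    [0,0,0],
    [0,0,0],
    [0,0,0],
    [0,0,0],
    [0,0,0],
    [0,0,0],
    [0,0,0],
    [0,0,0],
  ],
  claw=[0,0,0,0,0,0,0,0,0,0,0,0],
)

```text
time_s: 9.8
position: [0.4442, 0.142, 0.2478]
tool_rot: [[0.542, 0.84, 0.0], [0.84, -0.542, -0.0], [0.0, 0.0, -1.0]]
ft_force: [-0.2, -0.5, 0.4]
grip_width: 0.0001
gripper_force: 0.0
```

Request:
arm_command(
  turn=[
    [0,0,-0.95],
    [0,0,-0.95],
    [0,0,-0.95],
    [0,0,-0.95],
    [0,0,-0.95],
    [0,0,-0.95],
    [0,0,-0.95],
    [0,0,-0.95],
    [0,0,0],
  ],
  xyz=[
    [0,0,0],
    [0,0,0],
    [0,0,0],
    [0,0,0],
    [0,0,0],
    [0,0,0],
    [0,0,0],
    [0,0,0],
    [0,0,0],
  ],
  claw=[0,0,0,0,0,0,0,0,0],
)

```text
time_s: 10.7
position: [0.4442, 0.142, 0.2479]
tool_rot: [[-0.088, 0.996, 0.0], [0.996, 0.088, -0.0], [-0.0, 0.0, -1.0]]
ft_force: [0.4, -0.4, -0.9]
grip_width: -0.0002
gripper_force: 0.0
```

Request:
arm_command(
  turn=[
    [0,0,0],
    [0,0,0],
    [0,0,0],
    [0,0,0],
    [0,0,0],
    [0,0,0],
    [0,0,0],
    [0,0,0],
    [0,0,0],
    [0,0,0],
    [0,0,0],
    [0,0,0],
  ],
  xyz=[
    [-0.8,0,0],
    [-0.8,0,0],
    [-0.8,0,0],
    [-0.8,0.1,0],
    [-0.8,0.1,0],
    [-0.8,0.1,0],
    [-0.8,0.1,0],
    [-0.8,0.1,0],
    [-0.8,0,0],
    [-0.8,0,0],
    [-0.6,0,0],
    [0,0,0],
  ],
  claw=[0,0,0,0,0,0,0,0,0,0,0,0],
)

```text
time_s: 11.9
position: [0.5063, -0.2875, 0.2471]
tool_rot: [[-0.081, 0.997, -0.001], [0.997, 0.081, -0.0], [-0.0, -0.001, -1.0]]
ft_force: [0.5, 0.5, -0.3]
grip_width: 0.0
gripper_force: 0.0
```

```bash
python3 - <<'E'
from h import *
st();cap('wrist','w4')
E
```

```text
11.9 [ 0.5063 -0.2875  0.2471] f [ 0.5  0.5 -0.3] w 4.20760371218778e-05 0.0
[[-0.081, 0.997, -0.001], [0.997, 0.081, -0.0], [-0.0, -0.001, -1.0]] [-41.2  24.5  67.3  -0.   88.2 -45.9]
```

View pics/w4.png

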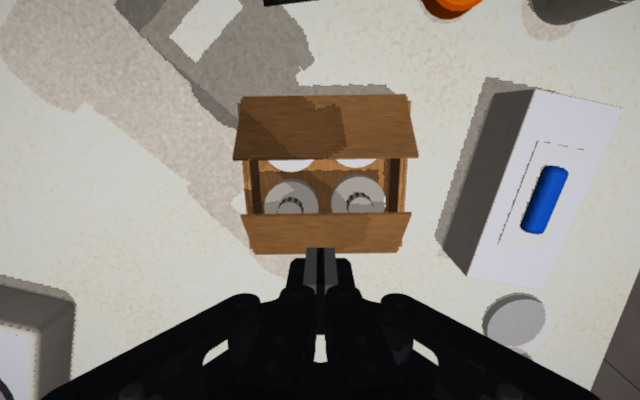

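Wrist view: left flap hinge corners at (245,97) and (408,95), and its free edge at (234,159)-(417,157). Right flap free edge at (240,214)-(410,213), and its hinge at (253,254)-(402,253). Two cap hubs show at (290,205) and (358,202).

```bash
python3 - <<'E'
from h import *
o,a=rectfit([onplane('w4',u,v,.052) for u,v in[(408,95),(245,97),(253,254),(402,253)]],[(.081,.084),(-.081,.084),(-.081,-.084),(.081,-.084)])
w=cloud('w4').reshape(-1,3);w=w[~np.isnan(w[:,0])]
R=np.array([[np.cos(a),-np.sin(a)],[np.sin(a),np.cos(a)]]);l=(w[:,:2]-o)@R
for y in np.arange(-.09,.1,.01):
    m=(abs(l[:,1]-y)<.004)&(abs(l[:,0])<.075)&(w[:,2]<.2);print(round(y,3),m.sum(),np.round(np.percentile(w[m,2],[5,50,95]),3) if m.sum() else '')
px('w4',[(290,205),(358,202),(320,187)])
plan([o[0],o[1],.085],Rt(0,90+np.degrees(a)))
E
```

```text
origin [ 0.5143 -0.285 ] yaw 5.28 res [[-0.2, -2.1], [0.8, -1.9], [4.7, 2.1], [-5.3, 1.8]]
-0.09 0 
-0.08 423 [0.055 0.058 0.061]
-0.07 600 [0.063 0.066 0.069]
-0.06 650 [0.071 0.074 0.077]
-0.05 823 [0.004 0.081 0.084]
-0.04 1403 [0.005 0.087 0.092]
-0.03 1810 [0.005 0.043 0.1  ]
-0.02 1442 [0.003 0.021 0.103]
-0.01 924 [0.003 0.005 0.022]
-0.0 790 [0.002 0.004 0.008]
0.01 706 [0.003 0.005 0.022]
0.02 148 [0.019 0.021 0.022]
0.03 547 [0.109 0.111 0.112]
0.04 1729 [0.1   0.104 0.109]
0.05 1610 [0.09  0.094 0.098]
0.06 1488 [0.079 0.083 0.087]
0.07 1375 [0.068 0.072 0.076]
0.08 1269 [0.057 0.061 0.065]
0.09 682 [-0.002 -0.     0.055]
(290, 205) [ 0.4755 -0.3185  0.0428]
(358, 202) [ 0.5518 -0.309   0.0427]
(320, 187) [ 0.5083 -0.3042  0.004 ]
11.95 [ 0.5063 -0.2855  0.2474] f [0.3 1.  0.7] w -5.941526074547359e-08 0.0
[[-0.083, 0.997, -0.001], [0.997, 0.083, 0.001], [0.001, -0.001, -1.0]] [-41.1  24.4  67.4   0.   88.2 -45.8]
turn units [-0.01 -0.01 -0.11]
shift units now-axes [-0.01  0.16  3.25]
shift units new-axes [-0.    0.16  3.25]
```

Request:
arm_command(
  turn=[
    [0,0,0],
    [0,0,0],
    [0,0,0],
    [0,0,0],
    [0,0,0],
    [0,0,0],
    [0,0,0],
    [0,0,0],
    [0,0,0],
    [0,0,0],
    [0,0,0],
    [0,0,0],
  ],
  xyz=[
    [0.03,0.16,0.6],
    [0.03,0,0.6],
    [0,0,0.6],
    [0,0,0.6],
    [0,0,0.5],
    [0,0,0.35],
    [0,0,0],
    [0.2,0,0],
    [0.3,0,0],
    [0.3,0,0],
    [0.3,0,0],
    [0.3,0,0],
  ],
  claw=[0,0,0,0,0,0,0,0,0,0,0,0],
)

```text
time_s: 13.15
position: [0.5103, -0.2115, 0.0909]
tool_rot: [[-0.087, 0.996, 0.009], [0.996, 0.087, -0.007], [-0.008, 0.008, -1.0]]
ft_force: [0.4, -0.0, 1.2]
grip_width: -0.0002
gripper_force: 0.0
```

Request:
arm_command(
  turn=[
    [0,0,0],
    [0,0,0],
    [0,0,0],
    [0,0,0],
    [0,0,0],
    [0,0,0],
    [0,0,0],
  ],
  xyz=[
    [0.2,0,0],
    [0.2,0,0],
    [0.2,0,0],
    [0.1,0,0],
    [0.1,0,0],
    [0,0,0],
    [0,0,0],
  ],
  claw=[0,0,0,0,0,0,0],
)

```text
time_s: 13.85
position: [0.5049, -0.1715, 0.0863]
tool_rot: [[-0.087, 0.996, 0.001], [0.996, 0.087, -0.001], [-0.001, 0.0, -1.0]]
ft_force: [-1.1, -4.3, 3.7]
grip_width: -0.0001
gripper_force: 2.5
```

Request:
arm_command(
  turn=[
    [0,0,0],
    [0,0,0],
    [0,0,0],
    [0,0,0],
    [0,0,0],
    [0,0,0],
    [0,0,0],
    [0,0,0],
    [0,0,0],
    [0,0,0],
    [0,0,0],
    [0,0,0],
  ],
  xyz=[
    [-0.4,0,0],
    [-0.5,0,0],
    [-0.5,0,0],
    [-0.5,0,0],
    [-0.4,0,0],
    [-0.3,0,0],
    [-0.3,0,0],
    [-0.3,0,0],
    [-0.3,0,0],
    [-0.3,0,0],
    [-0.3,0,0],
    [0,0,0],
  ],
  claw=[0,0,0,0,0,0,0,0,0,0,0,0],
)

```text
time_s: 15.05
position: [0.5224, -0.3765, 0.0856]
tool_rot: [[-0.085, 0.996, -0.0], [0.996, 0.085, 0.0], [0.0, 0.0, -1.0]]
ft_force: [-0.1, -0.5, -1.7]
grip_width: 0.0002
gripper_force: 0.0
```

Request:
arm_command(
  turn=[
    [0,0,0],
    [0,0,0],
    [0,0,0],
    [0,0,0],
    [0,0,0],
  ],
  xyz=[
    [-0.2,0,0],
    [-0.1,0,0],
    [-0.1,0,0],
    [0,0,0],
    [0,0,0],
  ],
  claw=[0,0,0,0,0],
)

```text
time_s: 15.55
position: [0.5243, -0.3951, 0.086]
tool_rot: [[-0.087, 0.996, 0.0], [0.996, 0.087, -0.0], [-0.0, 0.0, -1.0]]
ft_force: [0.3, -0.0, 0.7]
grip_width: -0.0002
gripper_force: 0.0
```

```bash
python3 - <<'E'
from h import *
plan([.5143,-.285,.085])
E
```

```text
15.55 [ 0.5243 -0.3951  0.086 ] f [ 0.3 -0.   0.7] w -0.0002031472081646048 0.0
[[-0.087, 0.996, 0.0], [0.996, 0.087, -0.0], [-0.0, 0.0, -1.0]] [-47.3  39.4  67.7  -0.   72.9 -52.3]
shift units now-axes [ 2.21 -0.01  0.02]
```

Request:
arm_command(
  turn=[
    [0,0,0],
    [0,0,0],
    [0,0,0],
    [0,0,0],
  ],
  xyz=[
    [-0.06,0,0],
    [-0.06,0,0],
    [0,0,0],
    [0,0,0],
  ],
  claw=[0,0,0,0],
)

```text
time_s: 15.95
position: [0.5246, -0.398, 0.086]
tool_rot: [[-0.088, 0.996, -0.002], [0.996, 0.088, 0.006], [0.006, -0.001, -1.0]]
ft_force: [-2.6, 12.3, 5.9]
grip_width: -0.0003
gripper_force: 6.5
```

Request:
arm_command(
  turn=[
    [0,0,0],
    [0,0,0],
    [0,0,0],
    [0,0,0],
    [0,0,0],
    [0,0,0],
    [0,0,0],
    [0,0,0],
    [0,0,0],
  ],
  xyz=[
    [0.5,0,0],
    [0.5,0,0],
    [0.5,0,0],
    [0.2,0,-0.4],
    [0,0,-0.8],
    [0,0,-0.8],
    [0,0,-0.4],
    [0,0,0],
    [0,0,0],
  ],
  claw=[0,0,0,0,45,45,45,45,45],
)

```text
time_s: 16.85
position: [0.5173, -0.3163, 0.2056]
tool_rot: [[-0.087, 0.996, -0.0], [0.996, 0.087, 0.0], [0.0, -0.0, -1.0]]
ft_force: [-0.6, 0.9, 0.5]
grip_width: 0.0451
gripper_force: 0.0
```

```bash
cat >> h.py <<'E'
def circ(tag,c,zlo,zhi,rad=.05):
    w=cloud(tag).reshape(-1,3);k=w[(w[:,2]>zlo)&(w[:,2]<zhi)&(np.hypot(w[:,0]-c[0],w[:,1]-c[1])<rad)]
    if len(k)<5: print(tag,c,'few',len(k));return
    (x,y),r=cv2.minEnclosingCircle(k[:,:2].astype(np.float32));print(tag,len(k),'encl',round(x,4),round(y,4),'r',round(r,4),'median',np.round(np.median(k,0),4))
E
python3 - <<'E'
from h import *
st();cap('wrist','w5')
for c in[(.4755,-.3185),(.5518,-.309),(.47,-.245),(.546,-.238)]: circ('w5',c,.038,.048,.025)
w=cloud('w5').reshape(-1,3);o=np.array([.5143,-.285]);a=np.radians(5.3);R=np.array([[np.cos(a),-np.sin(a)],[np.sin(a),np.cos(a)]]);l=(w[:,:2]-o)@R
for y in(-.135,-.12,-.1,.1,.12,.135):
    m=(abs(l[:,1]-y)<.004)&(abs(l[:,0])<.06)&(w[:,2]<.15);print(y,m.sum(),np.round(np.nanmedian(w[m,2]),3))
E
```

```text
16.85 [ 0.5173 -0.3163  0.2056] f [-0.6  0.9  0.5] w 0.04507511708766072 0.0
[[-0.087, 0.996, -0.0], [0.996, 0.087, 0.0], [0.0, -0.0, -1.0]] [-42.6  28.5  67.4  -0.   84.1 -47.6]
w5 655 encl 0.4755 -0.3288 r 0.0149 median [ 0.4757 -0.328   0.0426]
w5 657 encl 0.5558 -0.3167 r 0.0152 median [ 0.5551 -0.3158  0.0427]
w5 781 encl 0.4698 -0.252 r 0.0149 median [ 0.4702 -0.2519  0.0426]
w5 787 encl 0.5445 -0.2411 r 0.0149 median [ 0.5441 -0.241   0.0426]
-0.135 1316 0.099
-0.12 1106 0.085
-0.1 1002 0.067
0.1 1989 0.066
0.12 1138 0.082
0.135 0 nan
  return np.nanmean(a, axis, out=out, keepdims=keepdims)
```

View pics/w5.png

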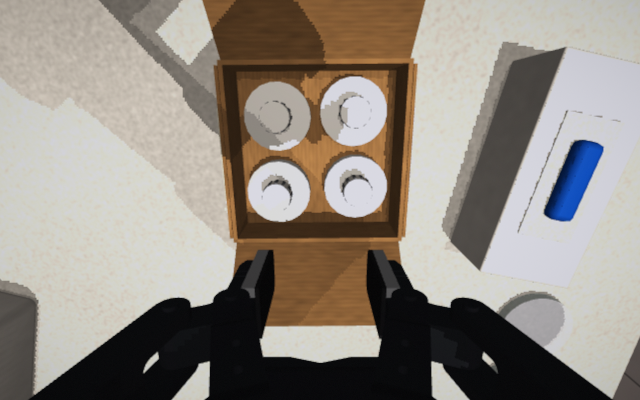

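Both flaps are folded back. The cap hubs are at (275,117), (355,112), (278,194) and (357,190). I'll take the front-left one.

```bash
python3 - <<'E'
from h import *
plan([.4700,-.2520,.0235]);plan([.5443,-.2412,.0235])
E
```

```text
16.9 [ 0.517  -0.3161  0.2048] f [ 1.   0.  -0.5] w 0.045230098749715966 0.0
[[-0.087, 0.996, -0.002], [0.996, 0.087, 0.001], [0.001, -0.001, -1.0]] [-42.6  28.6  67.5  -0.   84.1 -47.6]
shift units now-axes [ 1.35 -0.82  3.63]
16.9 [ 0.517  -0.3161  0.2048] f [ 1.   0.  -0.5] w 0.045230098749715966 0.0
[[-0.087, 0.996, -0.002], [0.996, 0.087, 0.001], [0.001, -0.001, -1.0]] [-42.6  28.6  67.5  -0.   84.1 -47.6]
shift units now-axes [1.44 0.68 3.63]
```

Request:
arm_command(
  turn=[
    [0,0,0],
    [0,0,0],
    [0,0,0],
    [0,0,0],
    [0,0,0],
    [0,0,0],
    [0,0,0],
    [0,0,0],
    [0,0,0],
    [0,0,0],
    [0,0,0],
    [0,0,0],
  ],
  xyz=[
    [0.45,-0.27,0],
    [0.45,-0.27,0],
    [0.45,-0.28,0],
    [0,0,0.5],
    [0,0,0.6],
    [0,0,0.6],
    [0,0,0.6],
    [0,0,0.6],
    [0,0,0.4],
    [0,0,0.2],
    [0,0,0.13],
    [0,0,0],
  ],
  claw=[45,45,45,45,45,45,45,45,45,45,45,45],
)

```text
time_s: 18.1
position: [0.4705, -0.2526, 0.0241]
tool_rot: [[-0.087, 0.996, -0.001], [0.996, 0.087, 0.001], [0.001, -0.001, -1.0]]
ft_force: [-0.4, 0.7, 0.7]
grip_width: 0.0452
gripper_force: 0.0
```

Request:
arm_command(
  turn=[
    [0,0,0],
    [0,0,0],
    [0,0,0],
    [0,0,0],
    [0,0,0],
    [0,0,0],
  ],
  xyz=[
    [0,0,0],
    [0,0,0],
    [0,0,0],
    [0,0,0],
    [0,0,0],
    [0,0,0],
  ],
  claw=[45,20,20,20,20,20],
  squeeze=40,
)

```text
time_s: 18.7
position: [0.4711, -0.253, 0.0255]
tool_rot: [[-0.087, 0.996, 0.001], [0.996, 0.087, -0.001], [-0.001, 0.001, -1.0]]
ft_force: [-1.0, 1.7, 5.6]
grip_width: 0.0263
gripper_force: 39.2
```

Request:
arm_command(
  turn=[
    [0,0,0],
    [0,0,0],
    [0,0,0],
    [0,0,0],
    [0,0,0],
    [0,0,0],
    [0,0,0],
    [0,0,0],
  ],
  xyz=[
    [0,0,-0.3],
    [0,0,-0.6],
    [0,0,-0.8],
    [0,0,-0.9],
    [0,0,-0.9],
    [0,0,-0.8],
    [0,0,-0.5],
    [0,0,0],
  ],
  claw=[20,20,20,20,20,20,20,20],
)

```text
time_s: 19.5
position: [0.4714, -0.2533, 0.2684]
tool_rot: [[-0.087, 0.996, 0.006], [0.996, 0.087, -0.005], [-0.005, 0.005, -1.0]]
ft_force: [-0.1, 0.4, -1.2]
grip_width: 0.0263
gripper_force: 39.4
```

Request:
arm_command(
  turn=[
    [0,0,0],
    [0,0,0],
    [0,0,0],
    [0,0,0],
    [0,0,0],
    [0,0,0],
    [0,0,0],
    [0,0,0],
    [0,0,0],
    [0,0,0],
    [0,0,0],
    [0,0,0],
  ],
  xyz=[
    [0.5,0.1,0],
    [0.8,0.1,0],
    [0.9,0.2,0],
    [0.9,0.2,0],
    [0.9,0.2,0],
    [0.9,0.2,0],
    [0.9,0.2,0],
    [0.9,0.2,0],
    [0.8,0.1,0],
    [0.6,0,0],
    [0.3,0,0],
    [0,0,0],
  ],
  claw=[20,20,20,20,20,20,20,20,20,20,20,20],
)

```text
time_s: 20.7
position: [0.5084, 0.1733, 0.2637]
tool_rot: [[-0.089, 0.996, -0.001], [0.996, 0.089, -0.0], [-0.0, -0.001, -1.0]]
ft_force: [-0.2, -0.4, -0.1]
grip_width: 0.0261
gripper_force: 39.4
```

```bash
python3 - <<'E'
from h import *
st();cap('wrist','w6')
for c in[(.4748,.3257),(.5519,.2492)]: circ('w6',c,.1335,.146,.04);circ('w6',c,.118,.146,.045)
E
```

```text
20.7 [0.5084 0.1733 0.2637] f [-0.2 -0.4 -0.1] w 0.026084915599229784 39.410160183906555
[[-0.089, 0.996, -0.001], [0.996, 0.089, -0.0], [-0.0, -0.001, -1.0]] [ 6.2 19.3 72.8 -0.  88.   1.1]
w6 618 encl 0.4757 0.322 r 0.026 median [0.4788 0.3082 0.1388]
w6 1534 encl 0.4763 0.3219 r 0.0323 median [0.4809 0.3067 0.1325]
w6 982 encl 0.5521 0.2495 r 0.027 median [0.5487 0.251  0.139 ]
w6 1871 encl 0.5521 0.2498 r 0.0326 median [0.5446 0.2509 0.1337]
```

View pics/w6.png

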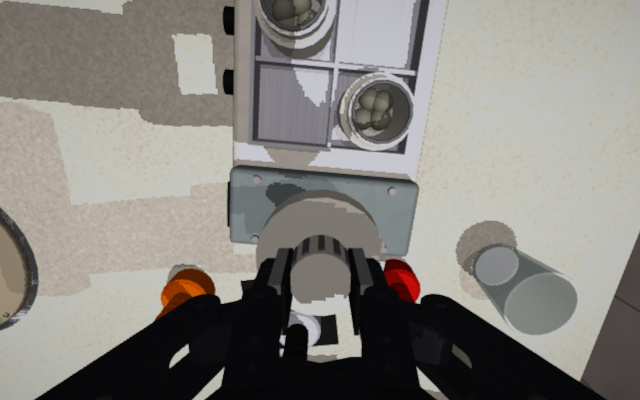

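The cap is held level. The pot in well 3 is at (377,110) and the one in well 2 is partly visible at (295,20).

```bash
python3 - <<'E'
from h import *
z=load('w6');w=cloud('w6').reshape(-1,3)
k=w[(w[:,2]>.2)&(np.hypot(w[:,0]-.5084,w[:,1]-.1733)<.036)]
print(np.histogram(k[:,2],bins=np.arange(.2,.33,.005)))
k=k[(k[:,2]<.268)];p=(k[:,:2]-[.5084,.1733])
r=np.hypot(p[:,0],p[:,1]);print(len(k))
from scipy.optimize import least_squares
# front arc edge: farthest points per bearing
th=np.round(np.degrees(np.arctan2(p[:,1],p[:,0]))/6);E=np.array([p[th==t][np.argmax(r[th==t])] for t in np.unique(th) if 4<=t<=26])
s=least_squares(lambda c:np.hypot(E[:,0]-c[0],E[:,1]-c[1])-.033,[0,0],loss='soft_l1',f_scale=.001);print('cap centre rel TCP',s.x,len(E),np.median(k[:,2]))
plan([.552,.2495,.152])
E
```

```text
(array([   0,    0,    0,    0,    0,    0,    0,    0,  136,  214,  230,
       5554,  285,  311,  488,  850, 3003,  458,  496,  406,  852,  906,
       1105, 2576,  526]), array([0.2  , 0.205, 0.21 , 0.215, 0.22 , 0.225, 0.23 , 0.235, 0.24 ,
       0.245, 0.25 , 0.255, 0.26 , 0.265, 0.27 , 0.275, 0.28 , 0.285,
       0.29 , 0.295, 0.3  , 0.305, 0.31 , 0.315, 0.32 , 0.325]))
6586
cap centre rel TCP [0.0006835  0.00118155] 23 0.25873760441834703
20.75 [0.5087 0.1721 0.2639] f [-0.2 -0.9 -0.2] w 0.02647096403918927 39.40999209880829
[[-0.088, 0.996, -0.001], [0.996, 0.088, -0.0], [-0.0, -0.001, -1.0]] [ 6.1 19.3 72.8 -0.  88.   1. ]
shift units now-axes [1.47 1.   2.24]
```

Request:
arm_command(
  turn=[
    [0,0,0],
    [0,0,0],
    [0,0,0],
    [0,0,0],
    [0,0,0],
    [0,0,0],
    [0,0,0],
    [0,0,0],
    [0,0,0],
    [0,0,0],
    [0,0,0],
  ],
  xyz=[
    [0.4,0.3,0],
    [0.5,0.3,0],
    [0.4,0.3,0],
    [0.15,0.08,0],
    [0,0,0.4],
    [0,0,0.5],
    [0,0,0.5],
    [0,0,0.4],
    [0,0,0.25],
    [0,0,0.12],
    [0,0,0],
  ],
  claw=[20,20,20,20,20,20,20,20,20,20,20],
)

```text
time_s: 21.85
position: [0.5515, 0.248, 0.1559]
tool_rot: [[-0.086, 0.996, -0.001], [0.996, 0.086, -0.0], [-0.0, -0.001, -1.0]]
ft_force: [0.0, -0.6, -0.2]
grip_width: 0.0263
gripper_force: 39.5
```

Request:
arm_command(
  turn=[
    [0,0,0],
    [0,0,0],
    [0,0,0],
    [0,0,0],
    [0,0,0],
  ],
  xyz=[
    [0,0,0.03],
    [0,0,0.03],
    [0,0,0.03],
    [0,0,0],
    [0,0,0],
  ],
  claw=[20,20,20,20,20],
)

```text
time_s: 22.35
position: [0.5515, 0.2487, 0.1517]
tool_rot: [[-0.087, 0.996, 0.0], [0.996, 0.087, 0.0], [0.0, 0.0, -1.0]]
ft_force: [0.1, -0.6, -1.1]
grip_width: 0.0261
gripper_force: 39.5
```

Request:
arm_command(
  turn=[
    [0,0,0],
    [0,0,0],
    [0,0,0],
    [0,0,0],
    [0,0,0],
    [0,0,0],
    [0,0,0],
  ],
  xyz=[
    [0,0,0.02],
    [0,0,0.01],
    [0,0,0],
    [0,0,0],
    [0,0,0],
    [0,0,0],
    [0,0,0],
  ],
  claw=[20,20,20,45,45,45,45],
)

```text
time_s: 23.05
position: [0.5514, 0.2487, 0.1501]
tool_rot: [[-0.087, 0.996, 0.0], [0.996, 0.087, 0.0], [0.0, 0.0, -1.0]]
ft_force: [-0.8, 0.4, -1.4]
grip_width: 0.0452
gripper_force: 0.0
```

Request:
arm_command(
  turn=[
    [0,0,0],
    [0,0,0],
    [0,0,0],
    [0,0,0],
    [0,0,0],
    [0,0,0],
    [0,0,0],
    [0,0,0],
    [0,0,0],
  ],
  xyz=[
    [0,0,-0.3],
    [0,0,-0.5],
    [0,0,-0.7],
    [0,0,-0.7],
    [-0.5,0,0],
    [-0.6,0,0],
    [-0.6,0,0],
    [-0.3,0,0],
    [0,0,0],
  ],
  claw=[45,45,45,45,45,45,45,45,45],
)

```text
time_s: 23.95
position: [0.5603, 0.1478, 0.2601]
tool_rot: [[-0.085, 0.996, -0.0], [0.996, 0.085, -0.0], [-0.0, -0.0, -1.0]]
ft_force: [-0.3, 0.6, -0.2]
grip_width: 0.045
gripper_force: 0.0
```

```bash
python3 - <<'E'
from h import *
st();cap('wrist','w7')
for c in[(.4748,.3257)]: circ('w7',c,.1335,.146,.04);circ('w7',c,.118,.146,.045)
c=(.552,.2495);circ('w7',c,.138,.15,.045);circ('w7',c,.158,.175,.03)
w=cloud('w7').reshape(-1,3);k=w[(w[:,2]>.138)&(w[:,2]<.152)&(np.hypot(w[:,0]-.552,w[:,1]-.2495)<.034)];A=np.c_[k[:,:2]-k[:,:2].mean(0),np.ones(len(k))];print('tilt',np.linalg.lstsq(A,k[:,2],rcond=None)[0])
plan([.5443,-.2412,.26])
E
```

```text
23.95 [0.5603 0.1478 0.2601] f [-0.3  0.6 -0.2] w 0.04503870994553441 0.0
[[-0.085, 0.996, -0.0], [0.996, 0.085, -0.0], [-0.0, -0.0, -1.0]] [ 3.1 23.8 66.3 -0.  89.9 -1.8]
w7 (0.4748, 0.3257) few 0
w7 51 encl 0.4761 0.2972 r 0.0138 median [0.4765 0.2967 0.1184]
w7 4982 encl 0.5525 0.2499 r 0.033 median [0.5525 0.2498 0.1447]
w7 1498 encl 0.5525 0.2498 r 0.015 median [0.5524 0.2498 0.1666]
tilt [9.64810925e-04 1.19120392e-04 1.44673750e-01]
24.0 [0.5602 0.149  0.2601] f [-0.2 -0.3 -0.2] w 0.04490001628265547 0.0
[[-0.086, 0.996, -0.0], [0.996, 0.086, 0.0], [0.0, -0.0, -1.0]] [ 3.2 23.8 66.3  0.  89.9 -1.7]
shift units now-axes [-7.75 -0.99 -0.  ]
```

Request:
arm_command(
  turn=[
    [0,0,0],
    [0,0,0],
    [0,0,0],
    [0,0,0],
    [0,0,0],
    [0,0,0],
    [0,0,0],
    [0,0,0],
    [0,0,0],
    [0,0,0],
    [0,0,0],
  ],
  xyz=[
    [-0.5,-0.09,0],
    [-0.8,-0.1,0],
    [-0.9,-0.1,0],
    [-0.9,-0.1,0],
    [-0.9,-0.1,0],
    [-0.9,-0.1,0],
    [-0.9,-0.1,0],
    [-0.9,-0.1,0],
    [-0.7,-0.1,0],
    [-0.35,-0.1,0],
    [0,-0.1,0],
  ],
  claw=[45,45,45,45,45,45,45,45,45,45,45],
)

```text
time_s: 25.1
position: [0.5397, -0.2424, 0.2594]
tool_rot: [[-0.086, 0.996, -0.0], [0.996, 0.086, 0.001], [0.001, -0.0, -1.0]]
ft_force: [-0.2, 0.6, -0.7]
grip_width: 0.045
gripper_force: 0.0
```

```bash
python3 - <<'E'
from h import *
plan([.5443,-.2412,.0245])
E
```

```text
25.1 [ 0.5397 -0.2424  0.2594] f [-0.2  0.6 -0.7] w 0.04503511383221963 0.0
[[-0.086, 0.996, -0.0], [0.996, 0.086, 0.001], [0.001, -0.0, -1.0]] [-35.6  25.1  64.3   0.   90.6 -40.6]
shift units now-axes [0.01 0.1  4.7 ]
```

Request:
arm_command(
  turn=[
    [0,0,0],
    [0,0,0],
    [0,0,0],
    [0,0,0],
    [0,0,0],
    [0,0,0],
    [0,0,0],
    [0,0,0],
    [0,0,0],
    [0,0,0],
    [0,0,0],
  ],
  xyz=[
    [0.01,0.06,0.2],
    [0,0,0.5],
    [0,0,0.7],
    [0,0,0.8],
    [0,0,0.8],
    [0,0,0.7],
    [0,0,0.5],
    [0,0,0.25],
    [0,0,0.15],
    [0,0,0.1],
    [0,0,0],
  ],
  claw=[45,45,45,45,45,45,45,45,45,45,45],
)

```text
time_s: 26.2
position: [0.5428, -0.2407, 0.0254]
tool_rot: [[-0.087, 0.996, 0.001], [0.996, 0.087, -0.0], [-0.0, 0.001, -1.0]]
ft_force: [-0.5, -0.1, 0.7]
grip_width: 0.0449
gripper_force: 0.0
```

Request:
arm_command(
  turn=[
    [0,0,0],
    [0,0,0],
    [0,0,0],
    [0,0,0],
    [0,0,0],
    [0,0,0],
  ],
  xyz=[
    [0,0,0],
    [0,0,0],
    [0,0,0],
    [0,0,0],
    [0,0,0],
    [0,0,0],
  ],
  claw=[45,20,20,20,20,20],
  squeeze=40,
)

```text
time_s: 26.8
position: [0.5428, -0.2412, 0.026]
tool_rot: [[-0.087, 0.996, 0.001], [0.996, 0.087, -0.001], [-0.001, 0.001, -1.0]]
ft_force: [-0.8, 1.6, 6.0]
grip_width: 0.0263
gripper_force: 39.2
```

Request:
arm_command(
  turn=[
    [0,0,0],
    [0,0,0],
    [0,0,0],
    [0,0,0],
    [0,0,0],
    [0,0,0],
    [0,0,0],
    [0,0,0],
  ],
  xyz=[
    [0,0,-0.3],
    [0,0,-0.6],
    [0,0,-0.8],
    [0,0,-0.9],
    [0,0,-0.9],
    [0,0,-0.8],
    [0,0,-0.5],
    [0,0,0],
  ],
  claw=[20,20,20,20,20,20,20,20],
)

```text
time_s: 27.6
position: [0.5432, -0.2415, 0.2691]
tool_rot: [[-0.087, 0.996, 0.006], [0.996, 0.087, -0.004], [-0.005, 0.006, -1.0]]
ft_force: [-0.2, -0.1, -0.6]
grip_width: 0.0265
gripper_force: 39.4
```

Request:
arm_command(
  turn=[
    [0,0,0],
    [0,0,0],
    [0,0,0],
    [0,0,0],
    [0,0,0],
    [0,0,0],
    [0,0,0],
    [0,0,0],
    [0,0,0],
    [0,0,0],
    [0,0,0],
    [0,0,0],
  ],
  xyz=[
    [0.5,0,0],
    [0.8,0,0],
    [1,0,0],
    [1,-0.1,0],
    [1,-0.1,0],
    [1,-0.1,0],
    [1,-0.1,0],
    [1,-0.1,0],
    [1,0,0],
    [0.8,0,0],
    [0.4,0,0],
    [0,0,0],
  ],
  claw=[20,20,20,20,20,20,20,20,20,20,20,20],
)

```text
time_s: 28.8
position: [0.4755, 0.2309, 0.2637]
tool_rot: [[-0.09, 0.996, -0.002], [0.996, 0.09, -0.0], [0.0, -0.002, -1.0]]
ft_force: [-0.6, 0.1, -0.6]
grip_width: 0.0268
gripper_force: 39.4
```

```bash
python3 - <<'E'
from h import *
from scipy.optimize import least_squares
s=st();cap('wrist','w8');q=np.array(s['position'])
for c in[(.4748,.3257)]: circ('w8',c,.1335,.146,.04);circ('w8',c,.118,.146,.045)
w=cloud('w8').reshape(-1,3)
k=w[(w[:,2]>q[2]-.025)&(w[:,2]<q[2]+.003)&(np.hypot(w[:,0]-q[0],w[:,1]-q[1])<.036)];p=k[:,:2]-q[:2];r=np.hypot(p[:,0],p[:,1])
th=np.round(np.degrees(np.arctan2(p[:,1],p[:,0]))/6);E=np.array([p[th==t][np.argmax(r[th==t])] for t in np.unique(th) if 4<=t<=26])
f=least_squares(lambda c:np.hypot(E[:,0]-c[0],E[:,1]-c[1])-.033,[0,0],loss='soft_l1',f_scale=.001);print('cap centre rel TCP',f.x,len(E),np.median(k[:,2])-q[2])
plan([.4755-f.x[0],.3255-f.x[1],.1500])
E
```

```text
28.8 [0.4755 0.2309 0.2637] f [-0.6  0.1 -0.6] w 0.02681449805281522 39.40482437610626
[[-0.09, 0.996, -0.002], [0.996, 0.09, -0.0], [0.0, -0.002, -1.0]] [13.1 18.5 74.1  0.  87.6  7.9]
w8 1050 encl 0.4751 0.3266 r 0.0269 median [0.4749 0.3272 0.139 ]
w8 1810 encl 0.4751 0.3266 r 0.0327 median [0.4742 0.3241 0.1341]
cap centre rel TCP [0.00075433 0.00015531] 23 -0.005488805276899655
28.85 [0.4759 0.2295 0.2639] f [0.3 0.  0.1] w 0.02604470459018026 39.404640197753906
[[-0.089, 0.996, -0.002], [0.996, 0.089, -0.001], [-0.0, -0.002, -1.0]] [12.9 18.4 74.1 -0.  87.6  7.8]
shift units now-axes [1.91 0.15 2.28]
```

Request:
arm_command(
  turn=[
    [0,0,0],
    [0,0,0],
    [0,0,0],
    [0,0,0],
    [0,0,0],
    [0,0,0],
    [0,0,0],
    [0,0,0],
    [0,0,0],
    [0,0,0],
    [0,0,0],
    [0,0,0],
  ],
  xyz=[
    [0.3,0.07,0],
    [0.5,0.06,0],
    [0.5,0,0],
    [0.4,0,0],
    [0.23,0,0],
    [0,0,0.4],
    [0,0,0.5],
    [0,0,0.5],
    [0,0,0.4],
    [0,0,0.2],
    [0,0,0.12],
    [0,0,0],
  ],
  claw=[20,20,20,20,20,20,20,20,20,20,20,20],
)

```text
time_s: 30.05
position: [0.4748, 0.3254, 0.1589]
tool_rot: [[-0.086, 0.996, -0.0], [0.996, 0.086, -0.0], [-0.0, -0.0, -1.0]]
ft_force: [-0.7, 0.7, 0.1]
grip_width: 0.0263
gripper_force: 39.4
```

Request:
arm_command(
  turn=[
    [0,0,0],
    [0,0,0],
    [0,0,0],
    [0,0,0],
    [0,0,0],
  ],
  xyz=[
    [0,0,0.03],
    [0,0,0.03],
    [0,0,0],
    [0,0,0],
    [0,0,0],
  ],
  claw=[20,20,20,20,20],
)

```text
time_s: 30.55
position: [0.4746, 0.3256, 0.1563]
tool_rot: [[-0.087, 0.996, 0.0], [0.996, 0.087, 0.0], [0.0, 0.0, -1.0]]
ft_force: [0.4, 0.0, 0.3]
grip_width: 0.0265
gripper_force: 39.4
```

Another 5 mm down, then release and back off.

Request:
arm_command(
  turn=[
    [0,0,0],
    [0,0,0],
    [0,0,0],
    [0,0,0],
    [0,0,0],
    [0,0,0],
  ],
  xyz=[
    [0.01,0,0.03],
    [0,0,0.03],
    [0,0,0.03],
    [0,0,0.02],
    [0,0,0],
    [0,0,0],
  ],
  claw=[20,20,20,20,20,20],
)

```text
time_s: 31.15
position: [0.4746, 0.3261, 0.1505]
tool_rot: [[-0.087, 0.996, -0.0], [0.996, 0.087, 0.0], [0.0, -0.0, -1.0]]
ft_force: [-0.3, 0.8, -0.0]
grip_width: 0.0263
gripper_force: 39.4
```

Request:
arm_command(
  turn=[
    [0,0,0],
    [0,0,0],
    [0,0,0],
    [0,0,0],
    [0,0,0],
    [0,0,0],
    [0,0,0],
    [0,0,0],
    [0,0,0],
    [0,0,0],
    [0,0,0],
    [0,0,0],
  ],
  xyz=[
    [0,0,0],
    [0,0,0],
    [0,0,0],
    [0,0,0],
    [0,0,-0.3],
    [0,0,-0.5],
    [0,0,-0.7],
    [0,0,-0.7],
    [-0.6,0,0],
    [-0.7,0,0],
    [-0.6,0,0],
    [0,0,0],
  ],
  claw=[45,45,45,45,45,45,45,45,45,45,45,45],
)

```text
time_s: 32.35
position: [0.4831, 0.2288, 0.2608]
tool_rot: [[-0.084, 0.996, 0.0], [0.996, 0.084, -0.001], [-0.001, 0.0, -1.0]]
ft_force: [-0.2, 1.1, 0.1]
grip_width: 0.045
gripper_force: 0.0
```

```bash
python3 - <<'E'
from h import *
st();cap('wrist','w9');cap('top','top2')
for c in[(.4748,.3257),(.552,.2495)]: circ('w9',c,.138,.15,.045);circ('w9',c,.158,.175,.03)
circ('top2',(.4917,-.0453),.03,.038,.06);circ('top2',(.4917,-.0453),.09,.11,.06);circ('top1',(.4917,-.0453),.03,.038,.06);circ('top1',(.4917,-.0453),.09,.11,.06)
E
```

```text
32.35 [0.4831 0.2288 0.2608] f [-0.2  1.1  0.1] w 0.045045732636326614 0.0
[[-0.084, 0.996, 0.0], [0.996, 0.084, -0.001], [-0.001, 0.0, -1.0]] [12.7 19.1 73.6 -0.  87.3  7.9]
w9 4886 encl 0.4756 0.3262 r 0.0331 median [0.4756 0.3266 0.1447]
w9 1446 encl 0.4756 0.3262 r 0.0149 median [0.4756 0.3262 0.1666]
w9 3636 encl 0.5524 0.2496 r 0.0333 median [0.5473 0.2557 0.1447]
w9 1176 encl 0.5523 0.25 r 0.0151 median [0.5512 0.2509 0.1666]
top2 165 encl 0.5228 -0.0137 r 0.0312 median [ 0.5093 -0.0242  0.0356]
top2 104 encl 0.5237 -0.0126 r 0.0147 median [ 0.523  -0.0125  0.1009]
top1 235 encl 0.4939 -0.0457 r 0.0318 median [ 0.4901 -0.043   0.0351]
top1 106 encl 0.4941 -0.0456 r 0.0149 median [ 0.4937 -0.0456  0.1009]
```

Request:
arm_command(
  turn=[
    [0,0,0],
    [0,0,0],
    [0,0,0],
    [0,0,0],
    [0,0,0],
    [0,0,0],
    [0,0,0],
    [0,0,0],
    [0,0,0],
    [0,0,0],
  ],
  xyz=[
    [-0.5,0.05,0],
    [-0.8,0.05,0],
    [-0.9,0.05,0],
    [-0.9,0.05,0],
    [-0.9,0.03,0],
    [-0.9,0,0],
    [-0.8,0,0],
    [-0.6,0,0],
    [-0.3,0,0],
    [0,0,0],
  ],
  claw=[60,60,60,60,60,60,60,60,60,60],
)

```text
time_s: 33.45
position: [0.5233, -0.0968, 0.2602]
tool_rot: [[-0.086, 0.996, -0.0], [0.996, 0.086, 0.0], [0.0, -0.0, -1.0]]
ft_force: [-0.1, -0.6, 0.4]
grip_width: 0.0601
gripper_force: 0.0
```

```bash
python3 - <<'E'
from h import *
st();cap('wrist','w10')
circ('w10',(.523,-.0137),.03,.038,.05);circ('w10',(.523,-.0137),.095,.106,.05)
im=cv2.imread('pics/w10.png');m=np.zeros((400,640),np.uint8)
E
```

```text
33.45 [ 0.5233 -0.0968  0.2602] f [-0.1 -0.6  0.4] w 0.06007589808290425 0.0
[[-0.086, 0.996, -0.0], [0.996, 0.086, 0.0], [0.0, -0.0, -1.0]] [-23.2  18.9  74.    0.   87.1 -28.2]
w10 1769 encl 0.5273 -0.0125 r 0.0319 median [ 0.5248 -0.0136  0.0363]
w10 871 encl 0.5271 -0.0124 r 0.015 median [ 0.5271 -0.0123  0.1014]
```

View pics/w10.png

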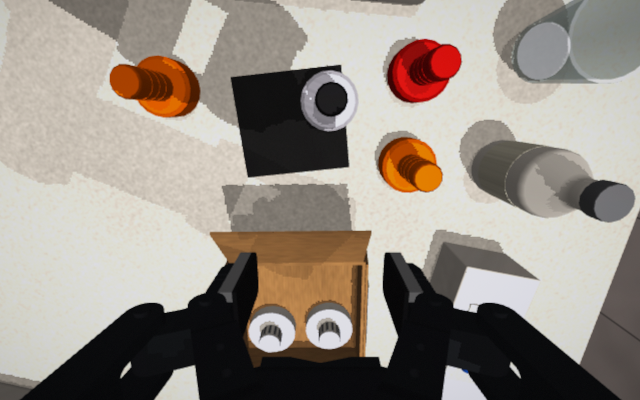

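The tool has been knocked to the back-left corner of its mat, at (331,98), but still stands upright. The red and orange tools are clear of it.

```bash
python3 - <<'E'
from h import *
plan([.527,-.0125,.045])
im=cv2.imread('pics/w10.png')
rectfit([onplane('w10',u,v,.003) for u,v in [(340,66),(233,77),(248,177),(349,166)]],[(.065,.06),(-.065,.06),(-.065,-.06),(.065,-.06)])
E
```

```text
33.5 [ 0.5231 -0.0956  0.2604] f [-0.6 -0.5  0.8] w 0.05984020932941291 0.0
[[-0.087, 0.996, -0.0], [0.996, 0.087, 0.001], [0.001, -0.0, -1.0]] [-23.1  18.9  74.    0.   87.1 -28.1]
shift units now-axes [1.65 0.22 4.31]
origin [ 0.4858 -0.0409] yaw 10.69 res [[2.0, 1.8], [-2.7, 0.2], [-0.4, -0.6], [1.0, -1.5]]
```

Request:
arm_command(
  turn=[
    [0,0,0],
    [0,0,0],
    [0,0,0],
    [0,0,0],
    [0,0,0],
    [0,0,0],
    [0,0,0],
    [0,0,0],
    [0,0,0],
    [0,0,0],
    [0,0,0],
    [0,0,0],
  ],
  xyz=[
    [0.5,0.1,0],
    [0.6,0.12,0],
    [0.4,0,0],
    [0.15,0,0],
    [0,0,0.5],
    [0,0,0.8],
    [0,0,0.8],
    [0,0,0.8],
    [0,0,0.7],
    [0,0,0.4],
    [0,0,0.2],
    [0,0,0.1],
  ],
  claw=[60,60,60,60,60,60,60,60,60,60,60,60],
)

```text
time_s: 34.7
position: [0.5267, -0.0128, 0.0452]
tool_rot: [[-0.088, 0.996, -0.0], [0.996, 0.088, 0.0], [0.0, -0.0, -1.0]]
ft_force: [0.4, -0.0, 0.2]
grip_width: 0.0598
gripper_force: 0.0
```

Request:
arm_command(
  turn=[
    [0,0,0],
    [0,0,0],
    [0,0,0],
    [0,0,0],
    [0,0,0],
    [0,0,0],
    [0,0,0],
    [0,0,0],
  ],
  xyz=[
    [0,0,0],
    [0,0,0],
    [0,0,0],
    [0,0,0],
    [0,0,0],
    [0,0,0],
    [0,0,0],
    [0,0,0],
  ],
  claw=[60,20,20,20,20,20,20,20],
  squeeze=100,
)

```text
time_s: 35.5
position: [0.5271, -0.0133, 0.0467]
tool_rot: [[-0.087, 0.996, 0.002], [0.996, 0.087, -0.0], [-0.001, 0.002, -1.0]]
ft_force: [-1.6, 0.2, 5.8]
grip_width: 0.0281
gripper_force: 97.9
```

Request:
arm_command(
  turn=[
    [0,0,0],
    [0,0,0],
    [0,0,0],
    [0,0,0],
    [0,0,0],
    [0,0,0],
    [0,0,0],
    [0,0,0],
  ],
  xyz=[
    [0,0,-0.2],
    [0,0,-0.5],
    [0,0,-0.8],
    [0,0,-0.8],
    [0,0,-0.8],
    [0,0,-0.7],
    [0,0,-0.5],
    [0,0,-0.2],
  ],
  claw=[20,20,20,20,20,20,20,20],
)

```text
time_s: 36.3
position: [0.5269, -0.0132, 0.2735]
tool_rot: [[-0.087, 0.996, 0.004], [0.996, 0.087, -0.001], [-0.001, 0.004, -1.0]]
ft_force: [0.1, -0.6, -3.7]
grip_width: 0.0279
gripper_force: 99.0
```

Request:
arm_command(
  turn=[
    [0,0,0],
    [0,0,0],
    [0,0,0],
    [0,0,0],
    [0,0,0],
    [0,0,0],
    [0,0,0],
    [0,0,0],
    [0,0,0],
    [0,0,0],
    [0,0,0],
  ],
  xyz=[
    [0.3,0,0],
    [0.5,0.1,0],
    [0.7,0.16,0],
    [0.7,0.2,0],
    [0.7,0.2,0],
    [0.7,0.2,0],
    [0.7,0.1,0],
    [0.5,0,0],
    [0.3,0,0],
    [0.09,0,0],
    [0,0,0],
  ],
  claw=[20,20,20,20,20,20,20,20,20,20,20],
)

```text
time_s: 37.4
position: [0.5517, 0.2495, 0.2699]
tool_rot: [[-0.087, 0.996, -0.001], [0.996, 0.087, -0.001], [-0.0, -0.001, -1.0]]
ft_force: [0.5, -0.1, -3.1]
grip_width: 0.0281
gripper_force: 99.0
```

```bash
python3 - <<'E'
from h import *
s=st();cap('wrist','w11')
q=s['position'];w=cloud('w11').reshape(-1,3)
k=w[(w[:,2]>q[2]-.05)&(w[:,2]<q[2]+.0)&(np.hypot(w[:,0]-q[0],w[:,1]-q[1])<.037)]
print(np.histogram(k[:,2]-q[2],bins=12));circ('w11',q,q[2]-.02,q[2]-.004,.04)
plan([.5524,.2497,.19])
E
```

```text
37.4 [0.5517 0.2495 0.2699] f [ 0.5 -0.1 -3.1] w 0.02813378304680916 98.96042346954346
[[-0.087, 0.996, -0.001], [0.996, 0.087, -0.001], [-0.0, -0.001, -1.0]] [13.2 26.4 60.6 -0.  93.2  8.1]
(array([  73,  110,  118,  126,  129,  141,  144,  170, 1185, 3411,  133,
        160]), array([-4.50132751e-02, -4.12636532e-02, -3.75140313e-02, -3.37644094e-02,
       -3.00147874e-02, -2.62651655e-02, -2.25155436e-02, -1.87659216e-02,
       -1.50162997e-02, -1.12666778e-02, -7.51705586e-03, -3.76743393e-03,
       -1.78120031e-05]))
w11 4934 encl 0.552 0.2515 r 0.032 median [0.5499 0.2677 0.2595]
37.45 [0.5519 0.2489 0.2702] f [ 0.6  0.4 -3.1] w 0.027896108891139058 98.9607560634613
[[-0.086, 0.996, -0.001], [0.996, 0.086, -0.001], [-0.0, -0.001, -1.0]] [13.1 26.3 60.6 -0.  93.2  8.1]
shift units now-axes [0.02 0.01 1.6 ]
```

Request:
arm_command(
  turn=[
    [0,0,0],
    [0,0,0],
    [0,0,0],
    [0,0,0],
    [0,0,0],
    [0,0,0],
    [0,0,0],
  ],
  xyz=[
    [-0.02,0,0.2],
    [0,0,0.4],
    [0,0,0.4],
    [0,0,0.35],
    [0,0,0.15],
    [0,0,0.05],
    [0,0,0],
  ],
  claw=[20,20,20,20,20,20,20],
)

```text
time_s: 38.15
position: [0.5523, 0.2481, 0.1933]
tool_rot: [[-0.086, 0.996, 0.0], [0.996, 0.086, 0.0], [0.0, 0.0, -1.0]]
ft_force: [-0.0, -0.1, -2.2]
grip_width: 0.0283
gripper_force: 99.0
```

Request:
arm_command(
  turn=[
    [0,0,0],
    [0,0,0],
    [0,0,0],
    [0,0,0],
    [0,0,0],
    [0,0,0],
    [0,0,0],
  ],
  xyz=[
    [0,0,0.03],
    [0,0,0.03],
    [0,0,0.03],
    [0,0,0.03],
    [0,0,0.03],
    [0,0,0.02],
    [0,0,0],
  ],
  claw=[20,20,20,20,20,20,20],
)

```text
time_s: 38.85
position: [0.5526, 0.2487, 0.1864]
tool_rot: [[-0.087, 0.996, 0.003], [0.996, 0.087, 0.001], [0.0, 0.003, -1.0]]
ft_force: [-2.6, -1.1, 6.6]
grip_width: 0.0284
gripper_force: 100.0
```

Request:
arm_command(
  turn=[
    [0,0,0],
    [0,0,0],
    [0,0,0],
    [0,0,0],
    [0,0,0],
  ],
  xyz=[
    [0,0,0.04],
    [0,0,0.04],
    [0,0,0.04],
    [0,0,0],
    [0,0,0],
  ],
  claw=[20,20,20,20,20],
)

```text
time_s: 39.35
position: [0.5528, 0.2488, 0.1826]
tool_rot: [[-0.087, 0.996, 0.006], [0.996, 0.087, 0.001], [0.001, 0.006, -1.0]]
ft_force: [-5.7, -1.4, 19.9]
grip_width: 0.0281
gripper_force: 101.7
```

Request:
arm_command(
  turn=[
    [0,0,0],
    [0,0,0],
    [0,0,0],
  ],
  xyz=[
    [0,0,0.02],
    [0,0,0],
    [0,0,0],
  ],
  claw=[20,20,20],
)

```text
time_s: 39.65
position: [0.5528, 0.2488, 0.1826]
tool_rot: [[-0.087, 0.996, 0.007], [0.996, 0.087, 0.001], [0.001, 0.007, -1.0]]
ft_force: [-8.1, -2.3, 27.0]
grip_width: 0.0283
gripper_force: 102.3
```

Request:
arm_command(
  turn=[
    [0,0,0],
    [0,0,0],
    [0,0,0],
    [0,0,0],
    [0,0,0],
    [0,0,0],
    [0,0,0],
    [0,0,0],
    [0,0,0],
    [0,0,0],
  ],
  xyz=[
    [0,0,-0.2],
    [0,0,-0.3],
    [0,0,-0.4],
    [0,0,-0.3],
    [0.4,-0.3,0],
    [0.5,-0.4,0],
    [0.4,-0.4,0],
    [0.3,-0.3,0],
    [0.05,0,0],
    [0,0,0],
  ],
  claw=[20,20,20,20,20,20,20,20,20,20],
)

```text
time_s: 40.65
position: [0.4752, 0.3249, 0.2376]
tool_rot: [[-0.088, 0.996, 0.0], [0.996, 0.088, -0.0], [-0.0, 0.0, -1.0]]
ft_force: [0.5, 0.3, -3.3]
grip_width: 0.028
gripper_force: 99.1
```

```bash
python3 - <<'E'
from h import *
s=st();cap('wrist','w12')
q=s['position']
circ('w12',q,q[2]-.02,q[2]-.004,.04)
plan([.4756,.325,.193])
E
```

```text
40.65 [0.4752 0.3249 0.2376] f [ 0.5  0.3 -3.3] w 0.028007513236510052 99.12358045578003
[[-0.088, 0.996, 0.0], [0.996, 0.088, -0.0], [-0.0, 0.0, -1.0]] [22.6 24.2 69.5 -0.  86.4 17.5]
w12 4944 encl 0.4757 0.3261 r 0.0321 median [0.4733 0.343  0.2272]
40.7 [0.4756 0.3244 0.2375] f [ 0.   0.3 -3.9] w 0.02786348445957975 99.12574231624603
[[-0.087, 0.996, 0.0], [0.996, 0.087, -0.0], [-0.0, 0.0, -1.0]] [22.5 24.2 69.5 -0.  86.4 17.5]
shift units now-axes [0.01 0.   0.89]
```

Request:
arm_command(
  turn=[
    [0,0,0],
    [0,0,0],
    [0,0,0],
    [0,0,0],
    [0,0,0],
    [0,0,0],
    [0,0,0],
    [0,0,0],
    [0,0,0],
    [0,0,0],
  ],
  xyz=[
    [0,0,0.3],
    [0,0,0.35],
    [0,0,0.2],
    [0,0,0.05],
    [0,0,0.05],
    [0,0,0.05],
    [0,0,0.05],
    [0,0,0.05],
    [0,0,0.03],
    [0,0,0],
  ],
  claw=[20,20,20,20,20,20,20,20,20,20],
)

```text
time_s: 41.7
position: [0.4759, 0.3248, 0.1832]
tool_rot: [[-0.087, 0.996, 0.004], [0.996, 0.087, 0.001], [0.001, 0.004, -1.0]]
ft_force: [-1.4, -1.2, 6.9]
grip_width: 0.0279
gripper_force: 100.3
```

Request:
arm_command(
  turn=[
    [0,0,0],
    [0,0,0],
    [0,0,0],
    [0,0,0],
    [0,0,0],
  ],
  xyz=[
    [0,0,0.04],
    [0,0,0.03],
    [0,0,0.02],
    [0,0,0],
    [0,0,0],
  ],
  claw=[20,20,20,20,20],
)

```text
time_s: 42.2
position: [0.4762, 0.325, 0.1826]
tool_rot: [[-0.087, 0.996, 0.008], [0.996, 0.087, 0.003], [0.002, 0.008, -1.0]]
ft_force: [-8.1, -5.3, 31.4]
grip_width: 0.0282
gripper_force: 103.2
```

Request:
arm_command(
  turn=[
    [0,0,0],
    [0,0,0],
    [0,0,0],
    [0,0,0],
    [0,0,0],
    [0,0,0],
    [0,0,0],
    [0,0,0],
    [0,0,0],
    [0,0,0],
    [0,0,0],
  ],
  xyz=[
    [0,0,-0.2],
    [0,0,-0.4],
    [0,0,-0.5],
    [0,0,-0.5],
    [0,0,-0.2],
    [-0.5,0.1,0],
    [-0.7,0.1,0],
    [-0.8,0.1,0],
    [-0.7,0,0],
    [-0.4,0,0],
    [0,0,0],
  ],
  claw=[20,20,20,20,20,20,20,20,20,20,20],
)

```text
time_s: 43.3
position: [0.5038, 0.1693, 0.266]
tool_rot: [[-0.084, 0.996, -0.001], [0.996, 0.084, -0.001], [-0.001, -0.001, -1.0]]
ft_force: [-0.5, 0.4, -3.3]
grip_width: 0.0283
gripper_force: 99.2
```

```bash
python3 - <<'E'
from h import *
s=st();cap('wrist','w13')
for c in[(.4756,.3262),(.5524,.2497)]: circ('w13',c,.130,.15,.036);circ('w13',c,.153,.175,.03)
plan([.486,-.043,.265])
E
```

```text
43.3 [0.5038 0.1693 0.266 ] f [-0.5  0.4 -3.3] w 0.028317522117683114 99.24011707305908
[[-0.084, 0.996, -0.001], [0.996, 0.084, -0.001], [-0.001, -0.001, -1.0]] [ 5.8 18.6 73.4 -0.  88.   1. ]
w13 2555 encl 0.4768 0.319 r 0.0319 median [0.4785 0.3085 0.1386]
w13 118 encl 0.4775 0.3151 r 0.0092 median [0.4778 0.3126 0.1577]
w13 4172 encl 0.5526 0.2496 r 0.0331 median [0.5489 0.2513 0.1387]
w13 1252 encl 0.5523 0.2497 r 0.0149 median [0.5518 0.2499 0.1606]
43.35 [0.5037 0.1706 0.2661] f [-0.8  1.  -3. ] w 0.02802199890964862 99.24659550189972
[[-0.085, 0.996, -0.001], [0.996, 0.085, 0.0], [0.0, -0.001, -1.0]] [ 5.9 18.7 73.4  0.  88.   1.1]
shift units now-axes [-4.23 -0.71  0.02]
```

Request:
arm_command(
  turn=[
    [0,0,0],
    [0,0,0],
    [0,0,0],
    [0,0,0],
    [0,0,0],
    [0,0,0],
    [0,0,0],
    [0,0,0],
    [0,0,0],
  ],
  xyz=[
    [-0.4,-0.1,0],
    [-0.6,-0.1,0],
    [-0.7,-0.1,0],
    [-0.7,-0.1,0],
    [-0.7,-0.1,0],
    [-0.6,-0.1,0],
    [-0.4,-0.1,0],
    [-0.13,0,0],
    [0,0,0],
  ],
  claw=[20,20,20,20,20,20,20,20,20],
)

```text
time_s: 44.25
position: [0.4873, -0.042, 0.2663]
tool_rot: [[-0.087, 0.996, -0.0], [0.996, 0.087, 0.0], [0.0, -0.0, -1.0]]
ft_force: [0.4, 0.2, -3.3]
grip_width: 0.0281
gripper_force: 99.2
```

Request:
arm_command(
  turn=[
    [0,0,0],
    [0,0,0],
    [0,0,0],
    [0,0,0],
    [0,0,0],
    [0,0,0],
    [0,0,0],
    [0,0,0],
    [0,0,0],
    [0,0,0],
  ],
  xyz=[
    [0,0,0.3],
    [0,0,0.6],
    [0,0,0.8],
    [0,0,0.8],
    [0,0,0.7],
    [0,0,0.5],
    [0,0,0.3],
    [0,0,0.15],
    [0,0,0.06],
    [0,0,0],
  ],
  claw=[20,20,20,20,20,20,20,20,20,20],
)

```text
time_s: 45.25
position: [0.4875, -0.0418, 0.0564]
tool_rot: [[-0.088, 0.996, 0.001], [0.996, 0.088, -0.0], [-0.0, 0.001, -1.0]]
ft_force: [-0.2, -0.4, -3.2]
grip_width: 0.0283
gripper_force: 99.2
```

Request:
arm_command(
  turn=[
    [0,0,0],
    [0,0,0],
    [0,0,0],
    [0,0,0],
    [0,0,0],
    [0,0,0],
  ],
  xyz=[
    [0,0,0.06],
    [0,0,0.05],
    [0,0,0.04],
    [0,0,0.03],
    [0,0,0],
    [0,0,0],
  ],
  claw=[20,20,20,20,20,20],
)

```text
time_s: 45.85
position: [0.4871, -0.0423, 0.0471]
tool_rot: [[-0.087, 0.996, 0.0], [0.996, 0.087, 0.0], [0.0, 0.0, -1.0]]
ft_force: [-0.9, -0.8, -3.9]
grip_width: 0.0276
gripper_force: 99.4
```

Request:
arm_command(
  turn=[
    [0,0,0],
    [0,0,0],
    [0,0,0],
    [0,0,0],
  ],
  xyz=[
    [0,0,0.02],
    [0,0,0.02],
    [0,0,0],
    [0,0,0],
  ],
  claw=[20,20,20,20],
)

```text
time_s: 46.25
position: [0.4871, -0.0424, 0.0467]
tool_rot: [[-0.087, 0.996, 0.001], [0.996, 0.087, -0.001], [-0.001, 0.001, -1.0]]
ft_force: [-7.3, 1.2, 18.5]
grip_width: 0.0282
gripper_force: 101.5
```

Request:
arm_command(
  turn=[
    [0,0,0],
    [0,0,0],
    [0,0,0],
    [0,0,0],
    [0,0,0],
    [0,0,0],
    [0,0,0],
    [0,0,0],
    [0,0,0],
    [0,0,0],
    [0,0,0],
    [0,0,0],
  ],
  xyz=[
    [0,0,-0.03],
    [0,0,0],
    [0,0,0],
    [0,0,0],
    [0,0,0],
    [0,0,0],
    [0,0,-0.4],
    [0,0,-0.8],
    [0,0,-0.9],
    [0,0,-0.9],
    [0,0,-0.9],
    [0,0,-0.5],
  ],
  claw=[20,60,60,60,60,60,60,60,60,60,85,85],
)

```text
time_s: 47.45
position: [0.4875, -0.0423, 0.2702]
tool_rot: [[-0.087, 0.996, 0.005], [0.996, 0.087, -0.002], [-0.002, 0.005, -1.0]]
ft_force: [0.1, 0.2, -0.4]
grip_width: 0.0847
gripper_force: 0.0
```

Request:
arm_command(
  turn=[
    [0,0,0.95],
    [0,0,0.95],
    [0,0,0.95],
    [0,0,0.95],
    [0,0,0.95],
    [0,0,0.95],
    [0,0,0.95],
    [0,0,0.95],
    [0,0,0.95],
    [0,0,0.95],
    [0,0,0.95],
    [0,0,0.95],
  ],
  xyz=[
    [0,0,0],
    [0,0,0],
    [0,0,0],
    [0,0,0],
    [0,0,0],
    [0,0,0],
    [0,0,0],
    [0,0,0],
    [0,0,0],
    [0,0,0],
    [0,0,0],
    [0,0,0],
  ],
  claw=[85,85,85,85,85,85,85,85,85,85,85,85],
)

```text
time_s: 48.65
position: [0.487, -0.0422, 0.2664]
tool_rot: [[0.79, 0.613, -0.0], [0.613, -0.79, 0.0], [-0.0, -0.0, -1.0]]
ft_force: [0.5, -0.3, -0.4]
grip_width: 0.085
gripper_force: 0.0
```

Request:
arm_command(
  turn=[
    [0,0,0.95],
    [0,0,0.95],
    [0,0,0.95],
    [0,0,0.95],
    [0,0,0.95],
    [0,0,0.95],
    [0,0,0.95],
    [0,0.87,0],
    [0,0.87,0],
    [0,0.87,0],
    [0,0.87,0],
    [0,0.87,0],
  ],
  xyz=[
    [0,0,0],
    [0,0,0],
    [0,0,0],
    [0,0,0],
    [0,0,0],
    [0,0,0],
    [0,0,0],
    [0,0,0],
    [0,0,0],
    [0,0,0],
    [0,0,0],
    [0,0,0],
  ],
  claw=[85,85,85,85,85,85,85,85,85,85,85,85],
)

```text
time_s: 49.85
position: [0.487, -0.0422, 0.2667]
tool_rot: [[0.924, 0.082, 0.372], [0.077, -0.997, 0.03], [0.374, 0.0, -0.928]]
ft_force: [-1.0, 0.9, 0.1]
grip_width: 0.0847
gripper_force: 0.0
```

```bash
python3 - <<'E'
from h import *
P=np.array([.512,.1405,.085]);d=np.array([-.371,0,.929])
plan(P+.135*d,Rt(-.38)); plan(P+.045*d,Rt(-.38))
cap('top','top3');circ('top3',(.487,-.042),.03,.038,.05);circ('top3',(.487,-.042),.09,.11,.06)
E
```

```text
49.85 [ 0.487  -0.0422  0.2667] f [-1.   0.9  0.1] w 0.08470432850382417 0.0
[[0.924, 0.082, 0.372], [0.077, -0.997, 0.03], [0.374, 0.0, -0.928]] [-24.6   5.1  94.4  12.   61.7  56.7]
turn units [-0.35 -0.03  0.88]
shift units now-axes [-0.6  -3.68  0.97]
shift units new-axes [-0.88 -3.65  0.86]
49.85 [ 0.487  -0.0422  0.2667] f [-1.   0.9  0.1] w 0.08470432850382417 0.0
[[0.924, 0.082, 0.372], [0.077, -0.997, 0.03], [0.374, 0.0, -0.928]] [-24.6   5.1  94.4  12.   61.7  56.7]
turn units [-0.35 -0.03  0.88]
shift units now-axes [-0.61 -3.63  2.77]
shift units new-axes [-0.88 -3.65  2.66]
top3 (0.487, -0.042) few 0
top3 (0.487, -0.042) few 0
```

Request:
arm_command(
  turn=[
    [-0.35,-0.03,0.88],
    [0,0,0],
    [0,0,0],
    [0,0,0],
    [0,0,0],
    [0,0,0],
    [0,0,0],
    [0,0,0],
  ],
  xyz=[
    [0,0,0],
    [-0.1,-0.5,0],
    [-0.2,-0.7,0],
    [-0.2,-0.8,0],
    [-0.2,-0.8,0],
    [-0.18,-0.6,0],
    [0,-0.25,0],
    [0,0,0],
  ],
  claw=[85,85,85,85,85,85,85,85],
)

```text
time_s: 50.7
position: [0.4459, 0.1417, 0.2503]
tool_rot: [[0.93, 0.003, 0.367], [0.003, -1.0, 0.001], [0.367, 0.001, -0.93]]
ft_force: [-0.3, -0.6, 1.0]
grip_width: 0.0852
gripper_force: 0.0
```

```bash
python3 - <<'E'
from h import *
P=np.array([.512,.1405,.085]);d=np.array([-.371,0,.929])
plan(P+.045*d,Rt(-.38))
cap('top','top4');circ('top4',(.487,-.042),.03,.038,.06);circ('top4',(.487,-.042),.09,.11,.06)
cap('wrist','w14');w=cloud('w14').reshape(-1,3)
s=w[(abs(w[:,1]-.14)<.03)&(abs(w[:,0]-.48)<.04)&(w[:,2]>.165)&(w[:,2]<.195)];print(len(s),np.nanmedian(s,0))
E
```

```text
50.7 [0.4459 0.1417 0.2503] f [-0.3 -0.6  1. ] w 0.0852029916481169 0.0
[[0.93, 0.003, 0.367], [0.003, -1.0, 0.001], [0.367, 0.001, -0.93]] [ 3.9  4.2 98.2 -1.7 56.1 94.4]
turn units [-0.01  0.05  0.03]
shift units now-axes [0.01 0.02 2.66]
shift units new-axes [0.   0.02 2.66]
top4 236 encl 0.4846 -0.0413 r 0.0318 median [ 0.4773 -0.0375  0.0353]
top4 111 encl 0.4849 -0.0415 r 0.015 median [ 0.4846 -0.0405  0.1014]
690 [0.47922508 0.14088659 0.17720665]
```

Request:
arm_command(
  turn=[
    [0,0,0],
    [0,0,0],
    [0,0,0],
    [0,0,0],
    [0,0,0],
    [0,0,0],
    [0,0,0],
    [0,0,0],
    [0,0,0],
    [0,0,0],
    [0,0,0],
    [0,0,0],
  ],
  xyz=[
    [0,0,0.4],
    [0,0,0.6],
    [0,0,0.6],
    [0,0,0.5],
    [0,0,0.36],
    [0,0,0.2],
    [0,0,0],
    [0,0,0],
    [0,0,0],
    [0,0,0],
    [0,0,0],
    [0,0,0],
  ],
  claw=[85,85,85,85,85,85,85,30,30,30,30,30],
  squeeze=50,
)

```text
time_s: 52.0
position: [0.4952, 0.1402, 0.1276]
tool_rot: [[0.929, 0.0, 0.369], [0.0, -1.0, -0.0], [0.369, 0.0, -0.929]]
ft_force: [-3.5, -1.7, 7.1]
grip_width: 0.0324
gripper_force: 48.9
```

Request:
arm_command(
  turn=[
    [0,0,0],
    [0,0,0],
    [0,0,0],
    [0,0,0],
    [0,0,0],
    [0,0,0],
    [0,0,0],
  ],
  xyz=[
    [0,0,0],
    [0,0,-0.1],
    [0,0,-0.1],
    [0,0,-0.05],
    [0,0,-0.03],
    [0,0,0],
    [0,0,0],
  ],
  claw=[30,30,30,30,30,30,30],
)

```text
time_s: 52.7
position: [0.4901, 0.1402, 0.1396]
tool_rot: [[0.93, -0.0, 0.368], [0.0, -1.0, -0.0], [0.368, 0.0, -0.93]]
ft_force: [4.9, -1.6, -5.7]
grip_width: 0.0327
gripper_force: 50.2
```

Request:
arm_command(
  turn=[
    [0,-0.87,0],
    [0,-0.87,0],
    [0,-0.87,0],
    [0,-0.87,0],
    [0,-0.87,0],
    [0,0,0],
  ],
  xyz=[
    [0.089,0,0],
    [0.089,0,0],
    [0.089,0,0],
    [0.089,0,0],
    [0.089,0,0],
    [0,0,0],
  ],
  claw=[30,30,30,30,30,30],
)

```text
time_s: 53.3
position: [0.5123, 0.1402, 0.1436]
tool_rot: [[1.0, -0.0, -0.005], [-0.0, -1.0, 0.0], [-0.005, -0.0, -1.0]]
ft_force: [0.8, -0.9, -7.3]
grip_width: 0.0325
gripper_force: 50.4
```

Request:
arm_command(
  turn=[
    [0,-0.87,0],
    [0,-0.87,0],
    [0,-0.87,0],
    [0,-0.87,0],
    [0,-0.87,0],
    [0,0,0],
  ],
  xyz=[
    [0.089,0,0],
    [0.089,0,0],
    [0.089,0,0],
    [0.089,0,0],
    [0.089,0,0],
    [0,0,0],
  ],
  claw=[30,30,30,30,30,30],
)

```text
time_s: 53.9
position: [0.5332, 0.1402, 0.1393]
tool_rot: [[0.927, -0.0, -0.376], [-0.0, -1.0, -0.0], [-0.376, 0.0, -0.927]]
ft_force: [0.6, -2.6, -8.5]
grip_width: 0.0321
gripper_force: 50.6
```

Request:
arm_command(
  turn=[
    [0,0,0],
    [0,0,0],
    [0,0,0],
    [0,0,0],
    [0,0,0],
    [0,0,0],
    [0,0,0],
    [0,0,0],
    [0,0,0],
    [0,0,0],
  ],
  xyz=[
    [0.03,0,0],
    [0,0,0.1],
    [0,0,0.1],
    [0,0,0.06],
    [0,0,0],
    [0,0,0],
    [0,0,0],
    [0,0,0],
    [0,0,0],
    [0,0,0],
  ],
  claw=[30,30,30,30,30,85,85,85,85,85],
)

```text
time_s: 54.9
position: [0.5301, 0.1403, 0.1287]
tool_rot: [[0.928, -0.0, -0.373], [0.0, -1.0, 0.0], [-0.373, -0.0, -0.928]]
ft_force: [-1.4, 0.8, -0.3]
grip_width: 0.0846
gripper_force: 0.0
```

Request:
arm_command(
  turn=[
    [0,0,0],
    [0,0,0],
    [0,0,0],
    [0,0,0],
    [0,0,0],
    [0,0,0],
    [0,0.87,0],
    [0,0.87,0],
    [0,0.87,0],
    [0,0.87,0],
    [0,0.87,0],
  ],
  xyz=[
    [0,0,-0.3],
    [0,0,-0.5],
    [0,0,-0.5],
    [0,0,-0.6],
    [0,0,-0.6],
    [0,0,0],
    [0,0,0],
    [0,0,0],
    [0,0,0],
    [0,0,0],
    [0,0,0],
  ],
  claw=[85,85,85,85,85,85,85,85,85,85,85],
)

```text
time_s: 56.0
position: [0.5762, 0.1403, 0.2441]
tool_rot: [[1.0, 0.0, -0.0], [0.0, -1.0, 0.0], [-0.0, -0.0, -1.0]]
ft_force: [0.0, -0.5, -0.1]
grip_width: 0.0848
gripper_force: 0.0
```

Request:
arm_command(
  turn=[
    [0,0,0],
    [0,0,0],
    [0,0,0],
    [0,0,0],
    [0,0,0],
    [0,0,0],
  ],
  xyz=[
    [-0.5,0,-0.3],
    [-0.7,0,-0.3],
    [-0.7,0,-0.2],
    [-0.3,0,0],
    [0,0,0],
    [0,0,0],
  ],
  claw=[85,85,85,85,85,85],
)

```text
time_s: 56.6
position: [0.4669, 0.1402, 0.2846]
tool_rot: [[1.0, -0.0, -0.003], [-0.0, -1.0, -0.0], [-0.003, 0.0, -1.0]]
ft_force: [0.2, 0.1, -0.6]
grip_width: 0.0853
gripper_force: 0.0
```

```bash
python3 - <<'E'
from h import *
st();cap('wrist','w15');cap('top','top5');cap('side','s5')
for tag in('w15','w1'):
  p=cloud(tag).reshape(-1,3);s=p[(abs(p[:,1]-.14)<.018)&(abs(p[:,0]-.53)<.05)]
  for lo,hi in[(.165,.19),(.14,.162)]:
    k=s[(s[:,2]>lo)&(s[:,2]<hi)];print(tag,lo,len(k),np.round(np.percentile(k,[2,50,98],0),4).tolist() if len(k) else '')
for c in[(.4756,.3262),(.5524,.2497)]: circ('w15',c,.130,.15,.036)
a=cv2.imread('pics/w15.png');b=cv2.imread('pics/top5.png')[130:320,150:500]
cv2.imwrite('pics/fin.png',np.vstack([cv2.resize(a[:230],(640,230)),cv2.resize(b,(640,347))]))
E
```

```text
56.6 [0.4669 0.1402 0.2846] f [ 0.2  0.1 -0.6] w 0.08529448904303076 0.0
[[1.0, -0.0, -0.003], [-0.0, -1.0, -0.0], [-0.003, 0.0, -1.0]] [ 2.8 13.5 77.7  0.  89.  92.8]
w15 0.165 692 [[0.5378, 0.1306, 0.1725], [0.5475, 0.1404, 0.1771], [0.557, 0.1509, 0.1804]]
w15 0.14 960 [[0.5191, 0.1246, 0.1415], [0.5319, 0.1403, 0.1532], [0.5455, 0.1562, 0.1575]]
w1 0.165 646 [[0.5378, 0.1305, 0.1723], [0.5476, 0.1405, 0.1772], [0.5572, 0.1507, 0.1807]]
w1 0.14 846 [[0.5188, 0.1248, 0.1417], [0.5311, 0.1402, 0.1533], [0.5458, 0.1565, 0.1572]]
w15 3097 encl 0.4755 0.3257 r 0.0337 median [0.4827 0.3154 0.1386]
w15 3811 encl 0.5524 0.2493 r 0.0334 median [0.553  0.2426 0.1387]
```

View pics/fin.png

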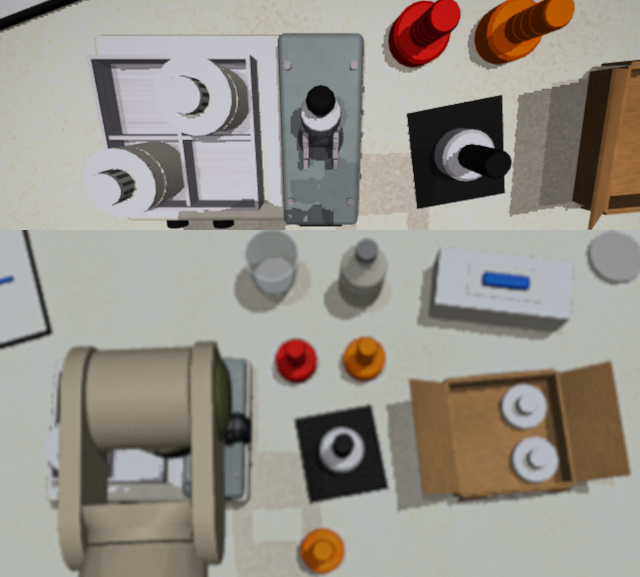

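The final picture shows the lever back at ON exactly as at the start, and both caps home. The tool stands at the centre of its mat, the flaps are folded back, and the two spare caps are in the carton. I'm handing in.

```bash
python3 -c "
from rig import env
print(env.close_job())"
```

```text
the job is handed in; nothing more can be done
None
```

I handed the job in at about 57 s of the 210 s allowed; no verdict came back. Both pots present (wells 2 and 3) are capped and pressed home, the shaker is on again and locked, the tool is on its mat, and the flaps are folded back with the two spare caps in the carton.

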